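Blow off the prism cells at a binocular assembly bench

ROBOT

A 6-joint arm with a two-finger parallel gripper is mounted at the origin on the work surface. World frame = base frame: x ahead of the robot, y to its left, z up, the work surface at z = 0. Lengths are in mm, angles in rad, forces in N, time in s.
With the tool pointing down it reaches from about 400 to 925 mm from the base axis. Payload 12.5 kg.
Tool frame: the origin (TCP) lies midway between the tips of the shut fingers; the grasp point (between the pads) lies 19 mm behind it; z points along the fingers, y is the line along which they close (so a half turn about z gives the same grasp; the last joint's range is limited). The gripper opens to 95 mm and grips with 3 to 60 N. Pads are 20 mm wide; open, the fingers measure 119 mm over their backs; the gripper's body (75 mm by 180 mm) begins 59 mm behind the grasp point.
Start: joints at [-1.419, 0.491, 1.559, -0, 1.092, -0.106], TCP at [159.369, -604.358, 214.661] pointing down, gripper open.
Joint ranges: [-3.1, 3.1], [-0.84, 2.19], [0.05, 2.79], [-1.13, 4.28], [0.06, 2.93], [-2.69, 2.69]. Speed limits (rad/s): [2.22, 2.22, 2.79, 3.14, 3.14, 3.14].

INTERFACE

Orientations are given as [roll, pitch, yaw] about the fixed x, y, z axes, in that order (R = Rz(yaw) Ry(pitch) Rx(roll)).
In Python, from cell import env gives the robot as it stands.
- The arm moves only by the shell command python3 -m inch 'ROWS'. ROWS is JSON, a list of rows, each a list of 7 numbers: the turn, a rotation vector about the tool's x, y, z in rad, then the shift along the tool's x, y, z in cm, then the closure, from -1 (fully open) to 1 (shut). A call has 1 to 20 rows; each row shifts and turns the commanded pose from where the row before left it, along the tool's axes as they then stand; what a row does not reach is not made up. A row lasts 1/8 s, in which the tool goes at most 62.5 mm and 10.7 degrees, less where a joint would pass 70% of its speed; a pose out of reach is approached as far as the arm can. A call with a gripper value outside its range is refused whole. The fingers move at their own pace and stop on an object; the grip force is fixed at half the most. Time passes only in rows, so rows that do not move let the fingers close. It gives the time, the measured TCP pose, the force, the opening and the grip force at its end, in the units of the state.
- env.state(): the state, without advancing time (a new reading comes with each control period).
- env.read_camera(name): name is "side" or "top" or "wrist"; returns a dict with "img" (480x640x3 uint8, red, green, blue), "depth" (480x640 float32, mm along the optical axis (not along the pixel's ray), 0 where there is no reading), "fx", "fy", "cx", "cy" (pixels), "position" and "orientation" of the camera in the world. Camera axes: x right, y down, z forward; pixel columns grow to the right and rows downward; lengths in mm; the calibration is good to about 2 mm. A picture is of the moment at which its call begins.
- env.job_done(): hands the job in; it is judged then, once.
Trained networks look in a picture, given as the dict that the camera call returned (one of the last four; its "shot" number tells which), for a name from the list of things; names that differ only in an ending like _2 or _b are one class to them, and where a whole thing is asked for, a point or a joint stands for the part that bears it (a point fixed in the world has none). Each returns a list of dicts, best first, with "score" (0 to 1); they miss things now and then, are a little off and sometimes report something else, mostly with a low value. They report only what shows in the picture. A call takes as long as a camera call. They do not tell look-alikes from the thing itself.
- env.find_in(picture, target): "centre" ([x, y, z] in mm, in the coordinates of the camera as it stood for that picture, good to about 4 mm: the middle of the surface that is visible of it).
- env.trace(picture, target): "mask" (480x640 bool, what is visible of it).
The state is a dict: "t": time; "joints": joint angles; "qvel": joint speeds; "tau": joint torques, N m; "eef_pos": TCP position; "tcp_rot": TCP orientation; "ft_force": force on the tool from outside, world axes, zero at the start; "moment": the same for the moment, N m; "opening": opening from 0.0 (shut) to 1.0 (fully open); "grip_force": force on a finger pad.
Only numpy, scipy, OpenCV 4.12 (cv2) and the standard library are available. Lean on these libraries where they do the work, as an engineer would, in place of code of your own. Each camera call takes 0.05 s, during which the arm holds its last target. There are 200 camera calls.

TASK

Take the loose lid off the white dust tub, tipping it up by its finger tab with the opposite edge still down at the rim before lifting it away, and put it aside. Lay every prism cell from the tub across the narrow blow-off rail, centred on it and side by side, and once they are all there press the treadle pedal right down to its stop for a moment to blow them clean. Then lay the cells back flat on the floor of the tub and put the lid back on, fully seated, leaving everything else on the bench where it is.

Things in the scene. Friction and masses are not known exactly. Their poses are not given: they have to be found in the camera images.
- tub: white open square tub fixed to the bench, 160 x 160 mm outside, 50 mm high, walls and floor 5 mm thick. Origin at the centre of its underside, z up
- lid: grey loose lid on the tub's rim: plate 168 x 168 x 5 mm, 110 g, with a plug 140 x 140 mm, 6 mm deep, below (5 mm play each side inside the walls). Origin: centre of the plate's underside (50 mm above the tub's origin when seated). An upright finger tab 10 mm thick (x), 40 mm wide (y), 30 mm tall, stands on the plate at its -x edge: centre x = -74 mm, z = 5 to 35 mm
- lid_back (a point): point on the underside of the lid's edge farthest from the tab (lid x = +84 mm)
- rail: aluminium blow-off rail, a narrow upright wall fixed to the bench: 260 mm long (its x), 26 mm wide (its y), flat top 60 mm high, with a 20 x 60 x 8 mm foot at each end. Origin at the centre of its underside
- treadle: fixed grey base plate 120 x 66 x 8 mm of the air treadle; origin at the centre of its underside; the pedal's hinge lies along y at its x = +46 mm, z = 26 mm
- pedal (a joint): hinge of the sprung steel treadle pedal, a plate 94 mm long and 50 mm wide that slopes up from its hinge towards the treadle's -x end: 0 = up, 0.28 rad = down at its stop; takes about 10 N at the rubber pad and springs back
- pedal_pad (a point): centre of the top of the pedal's rubber pad (40 x 44 mm), 72 mm from the hinge; about 52 mm above the bench when up and 32 mm when fully down
- cell0: prism cell: dark metal block 54 x 26 x 26 mm with a round glass window in each end, about 90 g, lying flat in the tub at the start (2 or 3 of the four are there; the others are None). Origin at the block's centre; its x axis runs along the 54 mm length
- cell1: prism cell: dark metal block 54 x 26 x 26 mm with a round glass window in each end, about 90 g, lying flat in the tub at the start (2 or 3 of the four are there; the others are None). Origin at the block's centre; its x axis runs along the 54 mm length
- cell2: prism cell: dark metal block 54 x 26 x 26 mm with a round glass window in each end, about 90 g, lying flat in the tub at the start (2 or 3 of the four are there; the others are None). Origin at the block's centre; its x axis runs along the 54 mm length
- cell3: prism cell: dark metal block 54 x 26 x 26 mm with a round glass window in each end, about 90 g, lying flat in the tub at the start (2 or 3 of the four are there; the others are None). Origin at the block's centre; its x axis runs along the 54 mm length
- barrel0: bystander: black lens barrel standing upright, 46 mm diameter, 122 mm tall; origin at the centre of its foot
- barrel1: bystander: black lens barrel standing upright, 46 mm diameter, 122 mm tall; origin at the centre of its foot
- barrel2: bystander: black lens barrel standing upright, 46 mm diameter, 122 mm tall; origin at the centre of its foot
- jar: bystander: white jar with a steel cap, 58 mm diameter, 95 mm tall; origin under its centre
- brush: bystander: brush lying on the bench, 160 mm long along its x
- screwdriver: bystander: screwdriver lying on the bench, 150 mm long along its x
- eyecup: bystander: black rubber ring, 42 mm diameter, 16 mm high; origin under its centre
Things that resemble listed ones, but are neither listed nor needed, are in the scene too. What is shaped like the treadle but pink is not meant.

How it is judged:
By the outcome, as a careful person would: the job done as asked, in the order asked, and still so for the second after the job is handed in, with the robot touching nothing.
Of cell0, cell1, cell2, cell3 only 2 to 3 are there at a start; the rules pass over those that are not, and their reading is None.
At some moment in a run one of lid may be knocked a few centimetres aside while the robot is not near it.
Once in a run the grip may slacken for a moment while it holds something.
It also fails if it takes over 210 s, if anything falls off the work surface, if the arm or the gripper's body presses on something with over 40 N, if the wrist force passes 120 N, or if a joint passes its speed limit or range.

## Working session

There is one attempt and no reset: what is moved stays moved. The work goes in short steps, Python scripts to look and compute and a shell command to move; the robot and the scene stay as the last step left them, time stands still between calls to the robot, and variables do not carry over. Pictures are saved under pics/ and viewed, at most 14 in all, crops included, and the job is handed in when it is done.

```bash
ls; mkdir -p pics
cat > h.py <<'E'
import numpy as np, cv2, json
from cell import env
from scipy.spatial.transform import Rotation as R
def Rc(p):
    o=np.array(p["orientation"],float)
    return R.from_euler('xyz',o).as_matrix() if o.size==3 else (o if o.shape==(3,3) else R.from_quat(o).as_matrix())
def w(p,c): return Rc(p)@np.array(c)+np.array(p["position"])
def cloud(p):
    d=p["depth"]; v,u=np.mgrid[:480,:640]
    c=np.stack([(u-p["cx"])*d/p["fx"],(v-p["cy"])*d/p["fy"],d],-1)
    W=c@Rc(p).T+np.array(p["position"]); W[d==0]=np.nan; return W
def save(img,n): cv2.imwrite("pics/"+n,cv2.cvtColor(img,cv2.COLOR_RGB2BGR))
def px(p,X):
    c=Rc(p).T@(np.array(X)-np.array(p["position"])); return c[0]/c[2]*p["fx"]+p["cx"],c[1]/c[2]*p["fy"]+p["cy"]
E
python3 - <<'E'
from h import *
for n in ["top","side"]:
    p=env.read_camera(n); save(p["img"],n+"0.png"); print(n,p["position"],p["orientation"],p["fx"])
    for t in ["tub","lid","rail","treadle","pedal_pad","cell0","barrel0","jar","brush","screwdriver","eyecup"]:
        for r in env.find_in(p,t)[:5]:
            W=w(p,r["centre"]); print(t,round(r["score"],2),W.round(),np.round(px(p,W)))
s=env.state(); print(s)
E
```

```text
pics
top [ 340.46578972  -38.20128466 1524.65004122] [-2.99806458  0.01186784 -1.57999429] 600.9655788590641
tub 0.61 [478. 204.  24.] [230. 268.]
lid 0.59 [ 394. -267.   24.] [419. 299.]
rail 0.66 [ 562. -191.   60.] [388. 231.]
treadle 0.83 [ 543. -383.   32.] [464. 239.]
treadle 0.8 [ 521. -516.   34.] [519. 247.]
treadle 0.67 [ 375. -404.   38.] [476. 306.]
pedal_pad 0.89 [ 544. -391.   44.] [468. 238.]
pedal_pad 0.64 [ 520. -526.   43.] [524. 247.]
pedal_pad 0.58 [ 377. -413.   46.] [481. 306.]
cell0 0.34 [ 546. -391.   40.] [468. 237.]
barrel0 0.83 [770. 102. 106.] [268. 145.]
barrel0 0.75 [ 689. -379.  106.] [467. 175.]
barrel0 0.69 [693.   8. 120.] [306. 174.]
jar 0.88 [533. 455. 100.] [121. 243.]
jar 0.58 [ 543. -381.   34.] [464. 239.]
brush 0.86 [344.  58.  21.] [288. 321.]
screwdriver 0.89 [ 395. -270.   22.] [420. 299.]
eyecup 0.68 [696. -70.  15.] [338. 182.]
side [165.02386283 937.85834708 956.63489398] [-2.27729813  0.00917748 -2.75993421] 581.9368957247784
tub 0.65 [692. -68.   9.] [280. 223.]
tub 0.55 [477. 357.  24.] [287. 378.]
lid 0.74 [509. 295.  59.] [285. 337.
[... 710 characters left out ...]
0.23 [ 563. -189.   44.] [345. 196.]
{'t': 1.2, 'joints': array([-1.41860319e+00,  4.90897376e-01,  1.55889603e+00,  8.93960472e-06,
        1.09170831e+00, -1.05612365e-01]), 'qvel': array([ 0.00036547, -0.00123507, -0.00021011, -0.0012413 ,  0.00111049,
        0.00034688]), 'tau': array([-3.78825189e-04, -6.12477493e+01, -2.58432019e+01,  6.92703319e-02,
        4.45873872e-02,  1.92439865e-05]), 'eef_pos': array([ 159.36873296, -604.35774096,  214.663944  ]), 'tcp_rot': array([3.14150138e+00, 1.69727552e-06, 2.57801377e-01]), 'ft_force': array([ 0.60096519,  0.6713673 , -0.75343707]), 'moment': array([0.00375195, 0.00565612, 0.00152683]), 'grip_force': 0.0, 'opening': 1.0032375536439277}
```

View pics/top0.png

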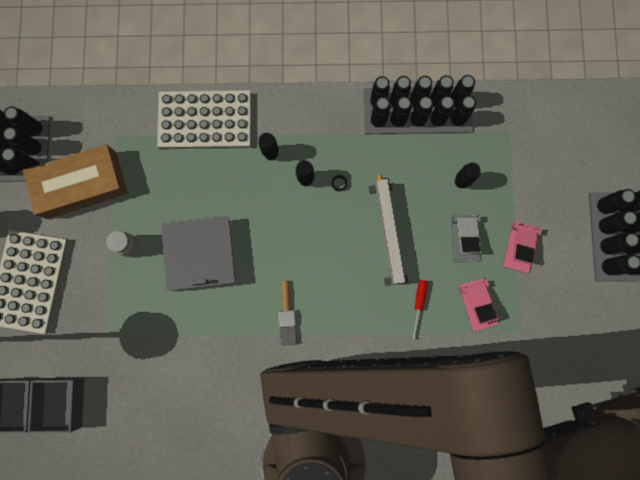

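View pics/side0.png

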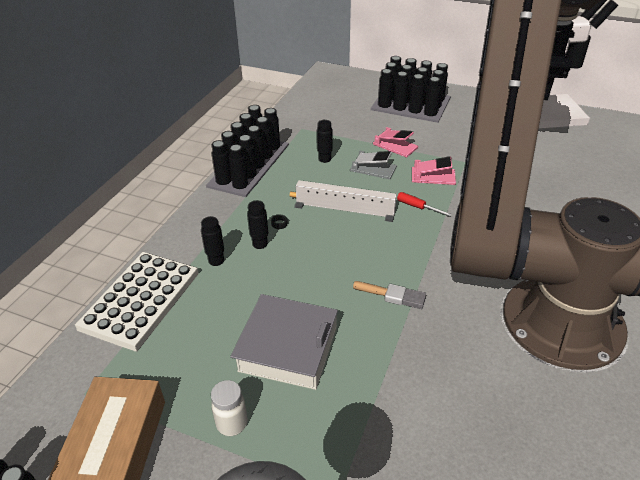

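Top view: the lid is at (198,253) with its tab at (205,283) on the robot's side, and the rail is at (390,232). There are three treadle shapes: grey at (467,238), and pink at (522,247) and (479,304). The grey one matches the description; I'll confirm it in a crop. Next I fit the poses from depth.

```bash
cat >> h.py <<'E'
def rect(P):
    (c,s,a)=cv2.minAreaRect(P[:,:2].astype(np.float32)); return np.round(c,1),np.round(s,1),round(a,1)
def sel(W,x,y,z):
    m=(W[...,0]>x[0])&(W[...,0]<x[1])&(W[...,1]>y[0])&(W[...,1]<y[1])&(W[...,2]>z[0])&(W[...,2]<z[1])
    m=cv2.morphologyEx(m.astype(np.uint8),cv2.MORPH_OPEN,np.ones((2,2)))>0
    return W[m]
def tomove(pos,yaw=None):
    s=env.state(); M=R.from_euler('xyz',s["tcp_rot"]); d=M.inv().apply(np.array(pos)-s["eef_pos"])/10
    print("tool shift cm",d.round(2), "| yaw now",round(s["tcp_rot"][2],3), "" if yaw is None else "turn z %.3f"%(-(((yaw-s["tcp_rot"][2]+np.pi/2)%np.pi)-np.pi/2)), "rpy",s["tcp_rot"].round(3))
E
python3 - <<'E'
from h import *
for n in ["top","side"]:
    p=env.read_camera(n); W=cloud(p)
    print(n)
    for nm,a in dict(bench=((400,600),(-100,50),(-20,20)),lid=((370,620),(100,330),(47,64)),tab=((370,470),(100,330),(70,100)),rail=((400,720),(-280,-120),(52,70)),tread=((460,610),(-440,-330),(3,14)),padl=((460,610),(-440,-330),(14,70)),bar0=((650,730),(-30,40),(100,140)),eye=((660,740),(-110,-45),(8,40)),brush=((250,460),(20,100),(6,40))).items():
        P=sel(W,*a); print(nm,len(P),*(rect(P)+(np.median(P,0).round(1),) if len(P)>5 else ()))
    if n=="top": save(cv2.resize(p["img"][200:340,370:560],None,fx=4,fy=4),"tread.png")
E
```

```text
top
bench 4611 [497. -37.] [141.3 182.4] 71.8 [nan nan nan]
lid 3518 [nan nan] [0. 0.] 0.0 [nan nan nan]
tab 79 [436.2 275.3] [ 9.  44.3] 8.1 [435.9 270.9  83.5]
rail 1130 [ 567.1 -199. ] [269.6  35.5] 8.3 [nan nan nan]
tread 415 [ 525.7 -380. ] [150.4  83.8] 23.1 [nan nan nan]
padl 788 [ 566.1 -383.4] [ 71.5 104.6] 67.4 [nan nan nan]
bar0 257 [711.3   6.4] [29.  61.8] 49.0 [nan nan nan]
eye 106 [693.3 -73.9] [39.2 38.2] 89.3 [696.3 -75.2  13.3]
brush 797 [360.4  64.4] [158.8  39.3] 11.1 [nan nan nan]
side
bench 3533 [483.2 -17.8] [146.3 204.8] 76.9 [nan nan nan]
lid 4202 [516.3 245.9] [165.  184.9] 5.5 [nan nan nan]
tab 134 [440.7 263.2] [ 8.2 64.4] 7.4 [437.7 276.3  82.4]
rail 882 [ 567.4 -226.8] [254.8  95.5] 10.8 [nan nan nan]
tread 498 [ 538.6 -373.4] [135.5  83.6] 21.5 [ 530.3 -377.3    8.6]
padl 401 [ 557.9 -420.5] [101.2 124.6] 7.5 [nan nan nan]
bar0 281 [736.4 -45.3] [ 39.5 181.3] 25.2 [nan nan nan]
eye 128 [694.7 -71.3] [37.  45.9] 14.0 [692.7 -72.2  12.9]
brush 951 [361.5  70.3] [160.6  43.7] 13.5 [nan nan nan]
```

View pics/tread.png

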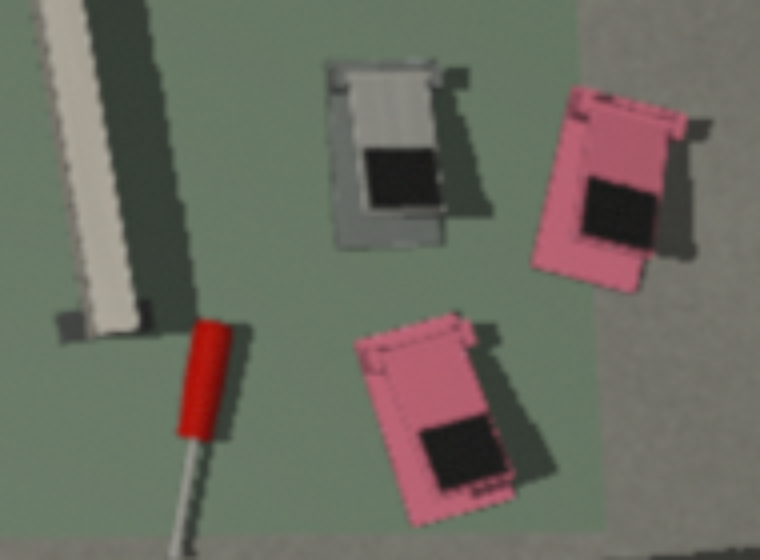

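The crop confirms it: the grey treadle has its pad at about (468,236) in the full picture, and the other two are pink. I'll turn the tool, raise it, and go look with the wrist camera.

```bash
python3 -m inch '[[0,0,-0.14,0,0,-1.5,-1],[0,0,-0.14,0,0,-1.5,-1],[0,0,-0.14,0,0,-1.5,-1],[0,0,-0.14,0,0,-1.5,-1],[0,0,-0.14,0,0,-1.5,-1],[0,0,-0.14,0,0,-1.5,-1],[0,0,-0.14,0,0,-1.5,-1],[0,0,-0.14,0,0,-1.5,-1],[0,0,-0.14,0,0,-1,-1],[0,0,-0.14,0,0,-1,-1]]'; python3 -c "
from h import *; tomove([520,-220,350],1.65); print(env.state()['joints'].round(2))"
```

```text
t: 2.55
eef_pos: [159.4, -604.3, 355.1]
tcp_rot: [3.142, 0.0, 1.662]
ft_force: [-0.2, -1.0, -0.2]
opening: 1.001
grip_force: 0.0
tool shift cm [34.97 39.43  0.5 ] | yaw now 1.662 turn z 0.012 rpy [3.142 0.    1.662]
[-1.42  0.39  1.35 -0.    1.4  -1.51]
```

```bash
python3 -m inch '[[0,0,0,3.5,3.9,0,-1],[0,0,0,3.5,3.9,0,-1],[0,0,0,3.5,3.9,0,-1],[0,0,0,3.5,3.9,0,-1],[0,0,0,3.5,3.9,0,-1],[0,0,0,3.5,3.9,0,-1],[0,0,0,3.5,3.9,0,-1],[0,0,0,3.5,3.9,0,-1],[0,0,0,3.5,3.9,0,-1],[0,0,0,3.5,3.9,0,-1],[0,0,0,0,0,0,-1]]'
python3 - <<'E'
from h import *
p=env.read_camera("wrist"); save(p["img"],"w0.png"); s=env.state()
print(p["position"],Rc(p).round(2)); tomove([490,250,330],1.7)
W=cloud(p); np.save("w0.npy",W)
E
```

```text
t: 3.92
eef_pos: [519.1, -219.4, 354.4]
tcp_rot: [3.142, -0.0, 1.662]
ft_force: [-0.3, -0.4, -0.5]
opening: 1.001
grip_force: 0.0
[ 512.18355067 -143.32661956  525.65983334] [[ 1.    0.09  0.02]
 [ 0.09 -0.96 -0.27]
 [ 0.    0.27 -0.96]]
tool shift cm [47.13  1.42  2.44] | yaw now 1.66 turn z -0.040 rpy [-3.141 -0.     1.66 ]
```

View pics/w0.png

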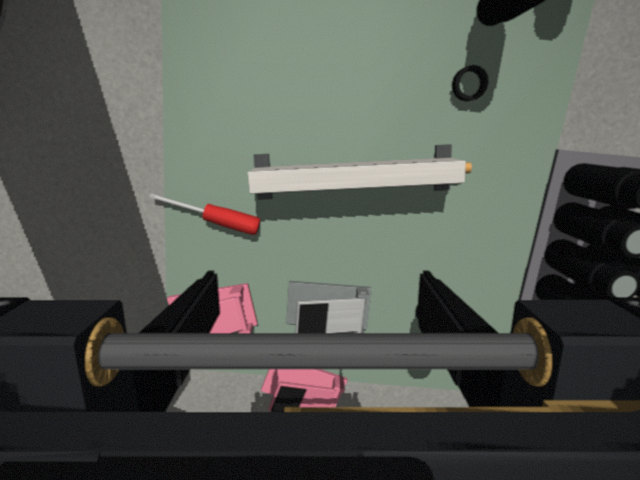

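```bash
cat >> h.py <<'E'
def band(W,x,y,z):
    m=(W[...,0]>x[0])&(W[...,0]<x[1])&(W[...,1]>y[0])&(W[...,1]<y[1])&(W[...,2]>z[0])&(W[...,2]<z[1])
    m=cv2.morphologyEx(m.astype(np.uint8),cv2.MORPH_OPEN,np.ones((3,3)))>0
    P=W[m]; return P[np.isfinite(P).all(1)]
E
python3 - <<'E'
from h import *
p=env.read_camera("wrist"); W=cloud(p)
P=band(W,(400,720),(-280,-120),(56,66)); print("rail",rect(P),np.median(P,0))
P=band(W,(400,720),(-280,-120),(-5,20)); 
P=band(W,(440,640),(-440,-320),(3,14)); print("base",rect(P),np.median(P,0))
P=band(W,(440,640),(-440,-320),(14,70)); print("ped",rect(P),np.median(P,0))
for t in ["pedal_pad","rail","treadle"]:
    for r in env.find_in(p,t)[:3]: print(t,r["score"],w(p,r["centre"]).round(1))
rgb=p["img"].astype(int)
r=env.trace(p,"pedal_pad")
for k in r[:3]: print("mask",k["score"],k["mask"].sum(),np.nanmedian(W[k["mask"]],0))
E
python3 -m inch '[[0,0,0,4.7,0.14,0,-1],[0,0,0,4.7,0.14,0,-1],[0,0,0,4.7,0.14,0,-1],[0,0,0,4.7,0.14,0,-1],[0,0,0,4.7,0.14,0,-1],[0,0,0,4.7,0.14,0,-1],[0,0,0,4.7,0.14,0,-1],[0,0,-0.05,2,0.14,0,-1],[0,0,0,0,0,0,-1],[0,0,0,0,0,0,-1]]'
python3 - <<'E'
from h import *
p=env.read_camera("wrist"); save(p["img"],"w1.png"); W=cloud(p)
P=band(W,(370,640),(150,400),(50,62)); print("lid",rect(P),np.median(P,0))
P=band(W,(370,520),(150,400),(65,95)); print("tab",rect(P),np.median(P,0),P.max(0))
for t in ["lid","lid_back","tub"]:
    for r in env.find_in(p,t)[:3]: print(t,r["score"],w(p,r["centre"]).round(1))
E
```

```text
rail (array([ 563.7, -193.2]), array([259.9,  26.3]), 8.1) [ 564.66371641 -192.76331435   61.1778073 ]
base (array([ 524.7, -390.4]), array([173.1,  70.5]), 3.4) [ 527.53223047 -371.09568802    9.10305854]
ped (array([ 554.9, -388.6]), array([99. , 66.2]), 0.5) [ 554.33713991 -385.92672813   42.43686452]
pedal_pad 0.89 [ 521.2 -519.1   49.7]
pedal_pad 0.77 [ 551.5 -388.    46.2]
pedal_pad 0.67 [ 408.1 -412.    36.8]
rail 0.92 [ 568.3 -189.4   64.5]
treadle 0.8 [ 416.3 -404.6   32.9]
treadle 0.75 [ 546.4 -386.    31. ]
treadle 0.58 [ 522.1 -519.4   27.9]
mask 0.85 778 [ 409.20090646 -409.72883404   35.60772438]
mask 0.69 2149 [ 548.37453779 -386.68849375   43.99825174]
mask 0.63 1412 [ 520.38832655 -518.90609414   48.61601276]
t: 5.48
eef_pos: [498.4, 125.8, 354.6]
tcp_rot: [3.142, 0.0, 1.706]
ft_force: [0.1, 0.3, 0.5]
opening: 0.996
grip_force: 0.0
lid (array([515.4, 271.2]), array([168. , 144.6]), 6.2) [517.77924428 274.17274988  56.24038783]
tab (array([440.7, 274.8]), array([ 9.6, 40.3]), 6.2) [441.23652449 274.19534751  85.77250972] [447.2095425  294.97947497  88.93692397]
lid 0.58 [517.5 274.1  55.5]
```

View pics/w1.png

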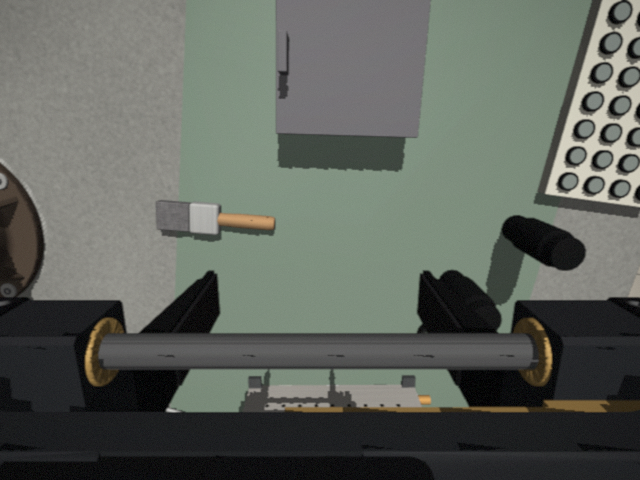

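The picture shows the lid running off the top edge, with its tab at (284,53). The brush and barrels are clear of it. The fit gives the lid centre as about (514,283), yaw 0.108, and the tab at (440.7,274.8). The rail is at (563.7,-193.2), yaw 0.141.

```bash
python3 -c "
from h import *; tomove([440.7,274.8,120],1.679)"
```

```text
tool shift cm [15.53 -3.71 23.46] | yaw now 1.706 turn z 0.027 rpy [3.142 0.    1.706]
```

```bash
python3 -m inch '[[0,0,0.027,0,0,0,-1],[0,0,0,3.1,-0.8,0,-1],[0,0,0,3.1,-0.8,0,-1],[0,0,0,3.1,-0.8,3,-1],[0,0,0,3.1,-0.8,4,-1],[0,0,0,3.1,-0.8,4,-1],[0,0,0,0,0,4,-1],[0,0,0,0,0,4,-1],[0,0,0,0,0,4,-1],[0,0,0,0,0,0,-1],[0,0,0,0,0,0,-1]]'
python3 - <<'E'
from h import *
tomove([440.7,274.8,61],1.679)
p=env.read_camera("wrist"); W=cloud(p)
P=band(W,(370,520),(150,400),(65,95)); print("tab",rect(P),np.median(P,0),P.max(0)) if len(P)>20 else print(len(P))
E
```

```text
t: 7.05
eef_pos: [442.2, 276.7, 125.8]
tcp_rot: [3.14, -0.0, 1.68]
ft_force: [0.3, 0.8, 0.2]
opening: 1.004
grip_force: 0.0
tool shift cm [-0.18 -0.18  6.48] | yaw now 1.68 turn z 0.001 rpy [ 3.14 -0.    1.68]
tab (array([440.2, 275.2]), array([ 9.7, 39.9]), 6.4) [439.94649213 278.30897494  85.9371896 ] [446.97656747 295.45463573  88.11240341]
```

Tab confirmed at (440.2,275.2). Now I go down and grip.

```bash
python3 -m inch '[[0,0,0,-0.15,-0.2,2,-1],[0,0,0,0,0,2,-1],[0,0,0,0,0,1.5,-1],[0,0,0,0,0,0.9,-1],[0,0,0,0,0,0,0.2],[0,0,0,0,0,0,1],[0,0,0,0,0,0,1],[0,0,0,0,0,0,1],[0,0,0,0,0,0,1],[0,0,0,0,0,0,1],[0,0,0,0,0,0,1],[0,0,0,0,0,0,1]]'
```

```text
t: 8.6
eef_pos: [439.7, 274.8, 60.6]
tcp_rot: [-3.142, 0.0, 1.681]
ft_force: [0.2, 0.6, -0.7]
opening: 0.216
grip_force: 0.0
```

```bash
python3 -m inch '[[0,0,0,0,0,0,1],[0,0,0,0,0,0,1],[0,0,0,0,0,0,1],[0,0,0,0,0,0,1]]'; python3 -m inch '[[0.05,0,0,0,0.05,-0.77,1],[0.05,0,0,0,0.05,-0.77,1],[0,0,0,0,0,0,1]]'
```

```text
t: 9.1
eef_pos: [439.7, 274.8, 60.6]
tcp_rot: [-3.142, 0.0, 1.681]
ft_force: [0.5, 0.9, 0.2]
opening: 0.103
grip_force: 30.0
t: 9.48
eef_pos: [441.7, 275.0, 76.0]
tcp_rot: [-3.043, -0.0, 1.68]
ft_force: [-1.7, 0.2, -1.0]
opening: 0.111
grip_force: 30.0
```

```bash
python3 -m inch '[[0.05,0,0,0,0.05,-0.77,1],[0.05,0,0,0,0.05,-0.77,1],[0.05,0,0,0,0.05,-0.77,1],[0.05,0,0,0,0.05,-0.77,1],[0.05,0,0,0,0.05,-0.77,1],[0,0,0,0,0,0,1],[0,0,0,0,0,0,1]]'
python3 - <<'E'
from h import *
p=env.read_camera("side"); save(cv2.resize(p["img"][230:430,180:420],None,fx=3,fy=3),"tip.png")
E
```

```text
t: 10.35
eef_pos: [450.6, 275.9, 112.5]
tcp_rot: [-2.792, 0.001, 1.681]
ft_force: [0.6, -0.6, -0.1]
opening: 0.105
grip_force: 30.0
```

View pics/tip.png

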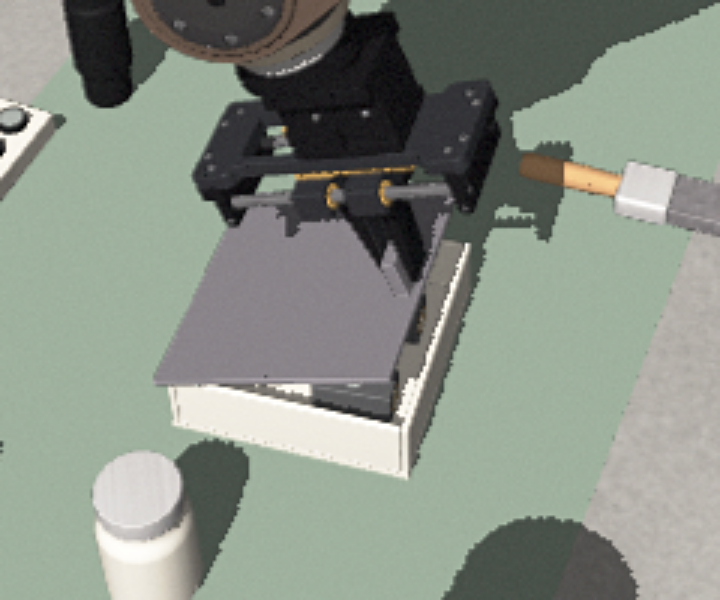

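The lid is tipped about 20°, with its back edge resting on the far rim, left in the crop at (160,380) to (240,220). Now lift and level.

```bash
python3 -m inch '[[0,0,0,0,-0.34,-0.94,1],[0,0,0,0,-0.69,-1.88,1],[0,0,0,0,-0.69,-1.88,1],[0,0,0,0,-0.69,-1.88,1],[0,0,0,0,-0.69,-1.88,1],[0,0,0,0,-0.69,-1.88,1],[0,0,0,0,-0.69,-1.88,1],[0,0,0,0,-0.69,-1.88,1],[-0.05,0,0,0,0,0,1],[-0.05,0,0,0,0,0,1],[-0.05,0,0,0,0,0,1],[-0.05,0,0,0,0,0,1],[-0.05,0,0,0,0,0,1],[-0.05,0,0,0,0,0,1],[-0.05,0,0,0,0,0,1],[0,0,0,0,0,0,1]]'
python3 - <<'E'
from h import *
tomove([456,-48,250],1.679)
p=env.read_camera("top"); W=cloud(p)
P=band(W,(400,650),(150,400),(150,280)); print(np.median(P,0))
E
```

```text
t: 12.4
eef_pos: [450.1, 276.0, 264.0]
tcp_rot: [3.141, -0.0, 1.681]
ft_force: [-0.6, -0.8, -1.3]
opening: 0.1
grip_force: 30.0
tool shift cm [-32.27  -2.99   1.4 ] | yaw now 1.681 turn z 0.002 rpy [ 3.141 -0.     1.681]
[552.82414274 246.83253496 258.81816131]
```

```bash
python3 -m inch '[[0,0,0,-2,0,0,1],[0,0,0,-3,-0.3,0,1],[0,0,0,-3,-0.3,0,1],[0,0,0,-3,-0.3,0,1],[0,0,0,-3,-0.3,0,1],[0,0,0,-3,-0.3,0,1],[0,0,0,-3,-0.3,0,1],[0,0,0,-3,-0.3,0,1],[0,0,0,-3,-0.3,0,1],[0,0,0,-3,-0.3,0,1],[0,0,0,-3.3,-0.3,0,1],[0,0,0,0,0,3,1],[0,0,0,0,0,3,1],[0,0,0,0,0,3,1],[0,0,0,0,0,3,1],[0,0,0,0,0,3,1],[0,0,0,0,0,3,1],[0,0,0,0,0,3,1],[0,0,0,0,0,0,1],[0,0,0,0,0,0,1]]'
python3 - <<'E'
from h import *
tomove([456,-48,18],1.679)
p=env.read_camera("side"); W=cloud(p)
for x in (480,530,590):
    P=band(W,(x-15,x+15),(-100,40),(5,120)); print(x,np.median(P,0),P[:,2].min()) if len(P) else 0
E
```

```text
t: 14.95
eef_pos: [456.8, -48.8, 54.1]
tcp_rot: [3.141, 0.0, 1.68]
ft_force: [0.2, -0.1, -1.7]
opening: 0.102
grip_force: 30.0
tool shift cm [ 0.09 -0.07  3.61] | yaw now 1.68 turn z 0.001 rpy [3.141 0.    1.68 ]
480 [480.55279928 -16.70604268  48.91375963] 43.07990633564498
530 [530.10290135 -25.18224816  48.63086117] 43.55130542516622
590 [590.21361152 -28.33356497  48.84864997] 42.99483006980586
```

```bash
python3 -m inch '[[0,0,0,0,0,1.5,1],[0,0,0,0,0,1.3,1],[0,0,0,0,0,0.6,1],[0,0,0,0,0,0.35,1],[0,0,0,0,0,0,1],[0,0,0,0,0,0,1],[0,0,0,0,0,0,0],[0,0,0,0,0,0,0],[0,0,0,0,0,0,0],[0,0,0,0,0,0,0],[0,0,0,0,0,0,0],[0,0,0,0,0,-2,0],[0,0,0,0,0,-3,0],[0,0,0,0,0,-4,-1],[0,0,0,0,0,-4,-1],[0,0,0,0,0,-4,-1],[0,0,0,0,0,-4,-1],[0,0,0,0,0,-4,-1],[0,0,0,0,0,0,-1]]'; python3 -c "
from h import *
tomove([510,190,340],1.679)"
```

```text
t: 17.38
eef_pos: [457.3, -48.4, 268.2]
tcp_rot: [3.137, 0.002, 1.681]
ft_force: [0.3, -0.7, -0.5]
opening: 0.995
grip_force: 0.0
tool shift cm [23.11  7.89 -7.19] | yaw now 1.681 turn z 0.002 rpy [3.137e+00 2.000e-03 1.681e+00]
```

```bash
python3 -m inch '[[0,0,0,3,0.9,-0.6,-1],[0,0,0,3,0.9,-0.6,-1],[0,0,0,3,0.9,-0.6,-1],[0,0,0,3,0.9,-0.6,-1],[0,0,0,3,0.9,-0.6,-1],[0,0,0,3,0.9,-0.6,-1],[0,0,0,3,0.9,-0.6,-1],[0,0,0,3,0.9,-0.6,-1],[0,0,0,3,0.9,-0.6,-1],[0,0,0,3,0.9,-0.6,-1],[0,0,0,0,0,0,-1],[0,0,0,0,0,0,-1]]'
python3 - <<'E'
from h import *
p=env.read_camera("wrist"); save(p["img"],"w2.png"); W=cloud(p); np.save("W.npy",W)
P=band(W,(400,640),(150,400),(46,58)); print("rim",rect(P),np.median(P,0))
for r in env.trace(p,"cell0")[:5]:
    m=r["mask"]; P=W[m]; P=P[np.isfinite(P).all(1)]; T=P[P[:,2]>26]; print(round(r["score"],2),m.sum(),rect(T),np.median(T,0).round(1),np.argwhere(m).mean(0).round())
E
```

```text
t: 18.88
eef_pos: [512.7, 259.3, 324.6]
tcp_rot: [-3.14, 0.001, 1.681]
ft_force: [-0.3, 0.3, 0.7]
opening: 0.999
grip_force: 0.0
rim (array([511.7, 279.5]), array([160.6, 160.2]), 6.6) [509.08894756 291.00301593  50.75684203]
0.91 1026 (array([543.9, 247.5]), array([52.7, 26.7]), 6.5) [543.4 248.2  32.2] [205. 342.]
0.82 1064 (array([484.5, 244.3]), array([54. , 25.8]), 7.5) [484.9 244.8  32.1] [203. 294.]
0.56 1036 (array([476.7, 310.3]), array([53.8, 26. ]), 9.7) [477.1 310.6  32.1] [148. 293.]
```

View pics/w2.png

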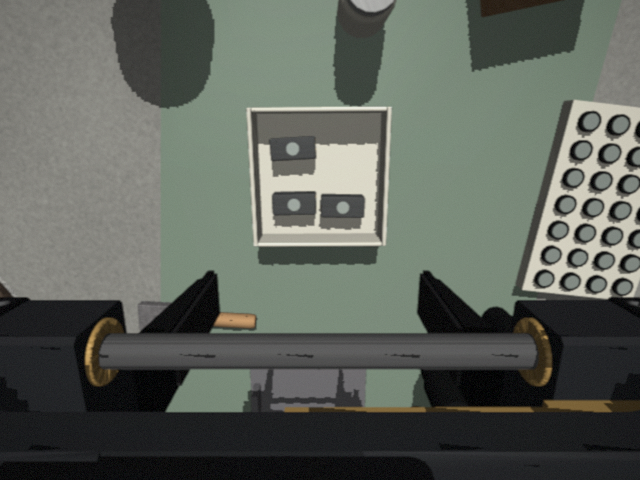

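The picture shows the open tub at (320,176) with three dark cells, at (342,207), (294,204) and (292,148). All three lie flat, roughly along world x. I'll turn the tool to grip cell A across its 26 mm sides.

```bash
python3 -m inch '[[0,0,-0.157,0,0,1,0],[0,0,-0.157,0,0,1,0.16],[0,0,-0.157,0,0,1,0.16],[0,0,-0.157,0,0,1,0.16],[0,0,-0.157,0,0,1,0.16],[0,0,-0.157,0,0,1,0.16],[0,0,-0.157,0,0,1,0.16],[0,0,-0.157,0,0,1,0.16],[0,0,-0.157,0,0,1,0.16],[0,0,-0.157,0,0,1,0.16],[0,0,0,-3,-1.5,1,0.16],[0,0,0,0,0,0,0.16],[0,0,0,0,0,0,0.16],[0,0,0,0,0,0,0.16]]'
python3 - <<'E'
from h import *
tomove([543.9,247.5,9],.113); print(env.state()["joints"].round(2))
p=env.read_camera("wrist"); W=cloud(p)
for r in env.trace(p,"cell0")[:5]:
    m=r["mask"]; P=W[m]; P=P[np.isfinite(P).all(1)]; T=P[P[:,2]>26]; print(round(r["score"],2),m.sum(),rect(T),np.median(T,0).round(1),np.argwhere(m).mean(0).round())
E
```

```text
t: 20.72
eef_pos: [544.1, 248.1, 216.2]
tcp_rot: [3.142, 0.0, -3.032]
ft_force: [0.0, -0.3, 0.3]
opening: 0.422
grip_force: 0.0
tool shift cm [ 0.03 -0.06 20.72] | yaw now -3.032 turn z -0.004 rpy [ 3.142  0.    -3.032]
[ 0.32  0.45  1.63 -0.    1.06 -1.36]
0.94 1986 (array([476. , 310.5]), array([53.8, 26. ]), 9.9) [475.1 309.8  32.1] [145. 392.]
0.81 1766 (array([483.6, 244.2]), array([53.9, 25.8]), 7.0) [482.8 244.4  32.2] [145. 320.]
0.68 1585 (array([543. , 247.8]), array([53.5, 25.7]), 5.9) [541.9 247.6  32.2] [209. 316.]
```

```bash
python3 -m inch '[[0,0,0,0,0,4,0.16],[0,0,0,0,0,4,0.16],[0,0,0,0,0,4,0.16],[0,0,0,0,0,3.5,0.16],[0,0,0,0,0,3,0.16],[0,0,0,0,0,2.2,0.16],[0,0,0,0,0,0,0.16],[0,0,0,0,0,0,1],[0,0,0,0,0,0,1],[0,0,0,0,0,0,1],[0,0,0,0,0,0,1],[0,0,0,0,0,-1,1],[0,0,0,0,0,-3,1],[0,0,0,0,0,-4,1],[0,0,0,0,0,-4,1],[0,0,0,0,0,-4,1],[0,0,0,0,0,-4,1],[0,0,0,0,0,0,1]]'
python3 - <<'E'
from h import *
tomove([613.2,-186.1,210],1.712); s=env.state(); print(s["joints"].round(2),s["opening"],s["grip_force"])
E
```

```text
t: 23.08
eef_pos: [545.3, 248.5, 212.4]
tcp_rot: [3.14, 0.006, -3.032]
ft_force: [0.6, 0.4, -1.4]
opening: 0.268
grip_force: 30.0
tool shift cm [ -2.01 -43.94   0.2 ] | yaw now -3.032 turn z 1.539 rpy [ 3.14   0.006 -3.032]
[ 0.32  0.45  1.63 -0.    1.05 -1.36] 0.2682986326288179 29.999690651893616
```

```bash
python3 -m inch '[[0,0,0,-0.1,-2,0,1],[0,0,0,-0.2,-3.5,0,1],[0,0,0,-0.2,-3.5,0,1],[0,0,0,-0.2,-3.5,0,1],[0,0,0,-0.2,-3.5,0,1],[0,0,0,-0.2,-3.5,0,1],[0,0,0,-0.2,-3.5,0,1],[0,0,0,-0.2,-3.5,0,1],[0,0,0,-0.2,-3.5,0,1],[0,0,0,-0.1,-3.5,0,1],[0,0,0,-0.1,-3.5,0,1],[0,0,0,-0.1,-3.5,0,1],[0,0,0,-0.1,-3.5,0,1]]';  python3 -m inch '[[0,0,0.154,0,0,0,1],[0,0,0.154,0,0,0,1],[0,0,0.154,0,0,0,1],[0,0,0.154,0,0,0,1],[0,0,0.154,0,0,0,1],[0,0,0.154,0,0,0,1],[0,0,0.154,0,0,0,1],[0,0,0.154,0,0,0,1],[0,0,0.154,0,0,0,1],[0,0,0.154,0,0,0,1],[0,0,0,0,0,2,1],[0,0,0,0,0,3,1],[0,0,0,0,0,3,1],[0,0,0,0,0,3,1],[0,0,0,0,0,0,1],[0,0,0,0,0,0,1]]';python3 - <<'E'
from h import *
tomove([613.2,-186.1,65],1.712)
p=env.read_camera("wrist"); W=cloud(p); save(cv2.resize(p["img"],(480,360)),"w3.png")
P=band(W,(420,580),(-260,-140),(56,66)); print("rail",rect(P))
E
```

```text
t: 24.7
eef_pos: [612.3, -188.9, 207.3]
tcp_rot: [3.141, -0.002, -3.033]
ft_force: [0.3, 0.4, -0.3]
opening: 0.274
grip_force: 30.0
t: 26.7
eef_pos: [613.3, -187.5, 99.3]
tcp_rot: [3.142, 0.0, 1.71]
ft_force: [0.5, 0.0, -0.9]
opening: 0.274
grip_force: 30.0
tool shift cm [0.14 0.01 3.43] | yaw now 1.71 turn z -0.002 rpy [3.142 0.    1.71 ]
rail (array([ 507.7, -201.2]), array([148.8,  26.8]), 8.1)
```

View pics/w3.png

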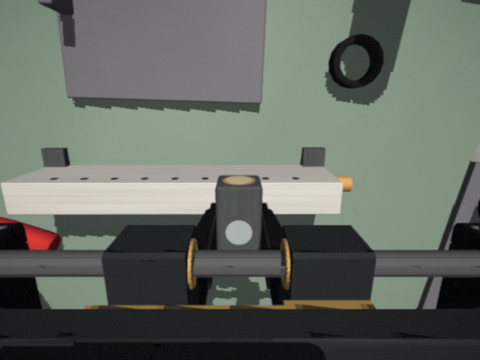

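The held cell shows at (240,205), with the rail clearly below it, and the alignment is good. Placing it.

```bash
python3 -m inch '[[0,0,0,0.14,0,1.2,1],[0,0,0,0,0,1.2,1],[0,0,0,0,0,0.7,1],[0,0,0,0,0,0.4,1],[0,0,0,0,0,0,1],[0,0,0,0,0,0,1]]'; python3 -m inch '[[0,0,0,0,0,0,0.24],[0,0,0,0,0,0,0.24],[0,0,0,0,0,0,0.24],[0,0,0,0,0,0,0.24],[0,0,0,0,0,-2,0.24],[0,0,0,0,0,-3,0.24],[0,0,0,0,0,-4,0.2],[0,0,0,0,0,-4,0.16],[0,0,0,0,0,-2,0.16],[0,0,0,0,0,0,0.16]]'
python3 - <<'E'
from h import *
tomove([483.8,244.3,210],.128)
p=env.read_camera("wrist"); W=cloud(p)
P=band(W,(560,670),(-260,-120),(76,96)); print("cell",rect(P),np.median(P,0))
E
```

```text
t: 27.5
eef_pos: [612.9, -185.4, 64.9]
tcp_rot: [-3.141, 0.0, 1.711]
ft_force: [-6.0, 2.2, 11.4]
opening: 0.272
grip_force: 30.0
t: 28.75
eef_pos: [613.6, -185.7, 215.1]
tcp_rot: [3.139, 0.002, 1.711]
ft_force: [0.5, 0.4, -1.0]
opening: 0.418
grip_force: 0.0
tool shift cm [44.39 -6.85  0.43] | yaw now 1.711 turn z -1.559 rpy [3.139e+00 2.000e-03 1.711e+00]
cell (array([ 612.8, -182.1]), array([25.7, 54.1]), 8.8) [ 612.80276247 -180.36961592   87.13004356]
```

```bash
python3 -m inch '[[0,0,0,2,-0.3,0,0.16],[0,0,0,3.5,-0.5,0,0.16],[0,0,0,3.5,-0.5,0,0.16],[0,0,0,3.5,-0.5,0,0.16],[0,0,0,3.5,-0.5,0,0.16],[0,0,0,3.5,-0.5,0,0.16],[0,0,0,3.5,-0.5,0,0.16],[0,0,0,3.5,-0.5,0,0.16],[0,0,0,3.5,-0.6,0,0.16],[0,0,0,3.5,-0.6,0,0.16],[0,0,0,3.5,-0.6,0,0.16],[0,0,0,3.5,-0.6,0,0.16],[0,0,0,3.5,-0.6,0,0.16],[0,0,0,0.4,-0.5,0,0.16]]'; python3 -m inch '[[0,0,-0.156,0,0,0,0.16],[0,0,-0.156,0,0,0,0.16],[0,0,-0.156,0,0,0,0.16],[0,0,-0.156,0,0,0,0.16],[0,0,-0.156,0,0,0,0.16],[0,0,-0.156,0,0,0,0.16],[0,0,-0.156,0,0,0,0.16],[0,0,-0.156,0,0,0,0.16],[0,0,-0.156,0,0,0,0.16],[0,0,-0.156,0,0,0,0.16],[0,0,0,0,0,0,0.16],[0,0,0,0,0,0,0.16]]'
python3 - <<'E'
from h import *
p=env.read_camera("wrist"); W=cloud(p)
for r in env.trace(p,"cell0")[:5]:
    m=r["mask"]; P=W[m]; P=P[np.isfinite(P).all(1)]; T=P[P[:,2]>26]; print(round(r["score"],2),m.sum(),rect(T),np.median(T,0).round(1),np.argwhere(m).mean(0).round())
tomove([483.9,244.3,9],.128)
E
```

```text
t: 30.55
eef_pos: [477.0, 245.8, 212.7]
tcp_rot: [-3.14, 0.0, 1.714]
ft_force: [0.3, -0.4, -1.0]
opening: 0.417
grip_force: 0.0
t: 32.05
eef_pos: [478.6, 243.7, 213.5]
tcp_rot: [-3.141, -0.001, -3.016]
ft_force: [0.1, -0.4, 0.6]
opening: 0.418
grip_force: 0.0
0.69 1618 (array([483.5, 244.1]), array([53.8, 25.2]), 7.7) [482.1 244.2  32.2] [216. 317.]
0.64 1809 (array([476. , 310.8]), array([54.9, 26.5]), 9.7) [474.6 309.9  32.2] [216. 386.]
tool shift cm [-5.200e-01 -1.000e-02  2.046e+01] | yaw now -3.015 turn z -0.001 rpy [-3.141 -0.    -3.015]
```

```bash
python3 -m inch '[[0,0,0,-0.5,0,4,0.16],[0,0,0,0,0,4,0.16],[0,0,0,0,0,4,0.16],[0,0,0,0,0,3.5,0.16],[0,0,0,0,0,3,0.16],[0,0,0,0,0,1.9,0.16],[0,0,0,0,0,0,0.16],[0,0,0,0,0,0,0.16],[0,0,0,0,0,0,1],[0,0,0,0,0,0,1],[0,0,0,0,0,0,1],[0,0,0,0,0,0,1],[0,0,0,0,0,0,1]]'; python3 -m inch '[[0,0,0,0,0,-1,1],[0,0,0,0,0,-3,1],[0,0,0,0,0,-4,1],[0,0,0,0,0,-4,1],[0,0,0,0,0,-4,1],[0,0,0,0,0,-4,1],[0,0,0,0,0,0,1]]'
python3 - <<'E'
from h import *
tomove([563.7,-193.2,210],1.712)
E
```

```text
t: 33.78
eef_pos: [484.2, 244.6, 10.5]
tcp_rot: [3.141, 0.001, -3.012]
ft_force: [-0.6, -1.1, 6.6]
opening: 0.274
grip_force: 30.0
t: 34.65
eef_pos: [484.6, 244.9, 213.0]
tcp_rot: [3.14, 0.005, -3.012]
ft_force: [0.3, 0.6, -2.7]
opening: 0.27
grip_force: 30.0
tool shift cm [ -2.2  -44.46   0.26] | yaw now -3.012 turn z 1.559 rpy [ 3.14   0.005 -3.012]
```

```bash
python3 -m inch '[[0,0,0,-0.1,-2,0,1],[0,0,0,-0.2,-3.5,0,1],[0,0,0,-0.2,-3.5,0,1],[0,0,0,-0.2,-3.5,0,1],[0,0,0,-0.2,-3.5,0,1],[0,0,0,-0.2,-3.5,0,1],[0,0,0,-0.2,-3.5,0,1],[0,0,0,-0.2,-3.5,0,1],[0,0,0,-0.2,-3.5,0,1],[0,0,0,-0.2,-3.5,0,1],[0,0,0,-0.2,-3.5,0,1],[0,0,0,-0.1,-3.5,0,1],[0,0,0,0,-3.5,0,1],[0,0,0,0,-0.4,0,1]]';  python3 -m inch '[[0,0,0.156,0,0,0,1],[0,0,0.156,0,0,0,1],[0,0,0.156,0,0,0,1],[0,0,0.156,0,0,0,1],[0,0,0.156,0,0,0,1],[0,0,0.156,0,0,0,1],[0,0,0.156,0,0,0,1],[0,0,0.156,0,0,0,1],[0,0,0.156,0,0,0,1],[0,0,0.156,0,0,0,1],[0,0,0,0,0,2,1],[0,0,0,0,0,3,1],[0,0,0,0,0,3,1],[0,0,0,0,0,3,1],[0,0,0,0,0,0,1],[0,0,0,0,0,0,1]]';python3 - <<'E'
from h import *
tomove([563.7,-193.2,65.5],1.712)
p=env.read_camera("wrist"); W=cloud(p)
P=band(W,(600,670),(-260,-120),(76,96)); print("cellA",rect(P),np.median(P,0))
P=band(W,(545,582),(-260,-120),(80,130)); print("held",rect(P),np.median(P,0))
E
```

```text
t: 36.4
eef_pos: [561.9, -195.4, 208.2]
tcp_rot: [3.141, -0.002, -3.015]
ft_force: [-0.1, -0.4, -1.1]
opening: 0.273
grip_force: 30.0
t: 38.4
eef_pos: [562.9, -192.9, 100.5]
tcp_rot: [3.141, 0.0, 1.711]
ft_force: [-0.5, 0.1, -0.6]
opening: 0.271
grip_force: 30.0
tool shift cm [-0.04  0.07  3.5 ] | yaw now 1.711 turn z -0.001 rpy [3.141 0.    1.711]
cellA (array([ 612.1, -176.7]), array([26.7, 43.9]), 8.2) [ 611.60473491 -174.4755156    87.14205138]
held (array([ 563.8, -182.5]), array([37.3, 38.6]), 8.6) [ 561.70132477 -179.16718621  121.98923343]
```

```bash
python3 -m inch '[[0,0,0,-0.15,0.07,1.2,1],[0,0,0,0,0,1.2,1],[0,0,0,0,0,0.7,1],[0,0,0,0,0,0.3,1],[0,0,0,0,0,0,1],[0,0,0,0,0,0,1]]'; python3 -m inch '[[0,0,0,0,0,0,0.24],[0,0,0,0,0,0,0.24],[0,0,0,0,0,0,0.24],[0,0,0,0,0,0,0.24],[0,0,0,0,0,-2,0.24],[0,0,0,0,0,-3,0.24],[0,0,0,0,0,-4,0.2],[0,0,0,0,0,-4,0.16],[0,0,0,0,0,-2,0.16],[0,0,0,0,0,0,0.16]]'
python3 - <<'E'
from h import *
tomove([612.8,-182.1,65],1.711)
tomove([476,310.6,210],.171)
p=env.read_camera("wrist"); W=cloud(p)
P=band(W,(588,670),(-260,-120),(76,96)); print("cellA",rect(P),np.median(P,0))
P=band(W,(520,588),(-260,-120),(76,96)); print("cellB",rect(P),np.median(P,0))
P=band(W,(420,670),(-260,-120),(56,66)); print("rail",rect(P))
E
```

```text
t: 39.2
eef_pos: [563.9, -194.3, 65.9]
tcp_rot: [3.141, 0.0, 1.711]
ft_force: [-0.3, 0.3, -1.4]
opening: 0.27
grip_force: 30.0
t: 40.45
eef_pos: [564.2, -194.5, 217.1]
tcp_rot: [3.139, 0.002, 1.711]
ft_force: [-0.6, 0.1, -0.5]
opening: 0.42
grip_force: 0.0
tool shift cm [ 0.57  4.95 15.22] | yaw now 1.711 turn z -0.000 rpy [3.139e+00 2.000e-03 1.711e+00]
tool shift cm [51.25 -1.69  0.62] | yaw now 1.711 turn z 1.540 rpy [3.139e+00 2.000e-03 1.711e+00]
cellA (array([ 613. , -181.9]), array([26.5, 54. ]), 8.0) [ 611.89506838 -180.30351939   87.0860397 ]
cellB (array([ 564.2, -192.1]), array([25.7, 54.2]), 7.6) [ 563.82531898 -190.54483486   87.12432168]
rail (array([ 553.2, -194.8]), array([239.3,  26.7]), 8.1)
```

Cell B is within 1 mm of centre. Cell A is 4 mm off, so I'll nudge it while I'm close.

```bash
python3 -m inch '[[0,0,0,0.5,2.5,0,0.24],[0,0,0,0.07,2.45,0,0.24],[0,0,0,0,0,0,0.24],[0,0,0,0,0,4,0.24],[0,0,0,0,0,4,0.24],[0,0,0,0,0,4,0.24],[0,0,0,0,0,2,0.24],[0,0,0,0,0,1.1,0.24],[0,0,0,0,0,0,0.24],[0,0,0,0,0,0,1],[0,0,0,0,0,0,1],[0,0,0,0,0,0,1],[0,0,0,0,0,0,1],[0,0,0,0,0,-0.4,1],[0,0,0,-0.42,0,0,1],[0,0,0,0,0,0.4,1],[0,0,0,0,0,0,1],[0,0,0,0,0,0,1]]'; python3 -m inch '[[0,0,0,0,0,0,0.24],[0,0,0,0,0,0,0.24],[0,0,0,0,0,0,0.24],[0,0,0,0,0,0,0.24],[0,0,0,0,0,-2,0.24],[0,0,0,0,0,-3,0.24],[0,0,0,0,0,-4,0.2],[0,0,0,0,0,-4,0.16],[0,0,0,0,0,-2,0.16],[0,0,0,0,0,0,0.16]]'
python3 - <<'E'
from h import *
p=env.read_camera("wrist"); W=cloud(p)
P=band(W,(588,670),(-260,-120),(76,96)); print("cellA",rect(P),np.median(P,0))
P=band(W,(520,588),(-260,-120),(76,96)); print("cellB",rect(P),np.median(P,0))
tomove([476,310.6,210],.171)
E
```

```text
t: 42.75
eef_pos: [612.8, -186.4, 65.6]
tcp_rot: [3.141, 0.001, 1.711]
ft_force: [-2.4, -1.1, 9.3]
opening: 0.272
grip_force: 30.0
t: 44.0
eef_pos: [613.0, -186.0, 216.1]
tcp_rot: [3.139, 0.001, 1.711]
ft_force: [0.4, -0.2, 0.7]
opening: 0.415
grip_force: 0.0
cellA (array([ 613.5, -186.8]), array([25.7, 54.9]), 7.5) [ 613.16194808 -184.92886245   87.09896432]
cellB (array([ 564.1, -192.1]), array([26.5, 54.2]), 8.0) [ 564.79489771 -190.17483502   87.07805418]
tool shift cm [51.07 -6.59  0.45] | yaw now 1.711 turn z 1.540 rpy [3.141 0.    1.711]
```

```bash
python3 -m inch '[[0,0,0,2,-0.3,0,0.16],[0,0,0,3.5,-0.5,0,0.16],[0,0,0,3.5,-0.5,0,0.16],[0,0,0,3.5,-0.5,0,0.16],[0,0,0,3.5,-0.5,0,0.16],[0,0,0,3.5,-0.5,0,0.16],[0,0,0,3.5,-0.5,0,0.16],[0,0,0,3.5,-0.5,0,0.16],[0,0,0,3.5,-0.5,0,0.16],[0,0,0,3.5,-0.5,0,0.16],[0,0,0,3.5,-0.5,0,0.16],[0,0,0,3.5,-0.4,0,0.16],[0,0,0,3.5,-0.4,0,0.16],[0,0,0,3.5,-0.4,0,0.16],[0,0,0,3.5,0,0,0.16],[0,0,0,0,0,0,0.16]]'; python3 -m inch '[[0,0,-0.16,0,0,0,0.16],[0,0,-0.16,0,0,0,0.16],[0,0,-0.16,0,0,0,0.16],[0,0,-0.16,0,0,0,0.16],[0,0,-0.16,0,0,0,0.16],[0,0,-0.16,0,0,0,0.16],[0,0,-0.16,0,0,0,0.16],[0,0,-0.16,0,0,0,0.16],[0,0,-0.16,0,0,0,0.16],[0,0,-0.16,0,0,0,0.16],[0,0,0,0,0,0,0.16],[0,0,0,0,0,0,0.16]]'
python3 - <<'E'
from h import *
p=env.read_camera("wrist"); W=cloud(p)
for r in env.trace(p,"cell0")[:5]:
    m=r["mask"]; P=W[m]; P=P[np.isfinite(P).all(1)]; T=P[P[:,2]>26]; print(round(r["score"],2),m.sum(),rect(T),np.median(T,0).round(1),np.argwhere(m).mean(0).round())
tomove([475.8,310.7,10],.171)
E
```

```text
t: 46.05
eef_pos: [475.2, 312.0, 213.5]
tcp_rot: [-3.14, 0.0, 1.714]
ft_force: [-0.5, -1.4, 0.7]
opening: 0.42
grip_force: 0.0
t: 47.55
eef_pos: [476.7, 309.7, 214.4]
tcp_rot: [-3.141, -0.001, -2.976]
ft_force: [0.5, 0.9, 0.5]
opening: 0.419
grip_force: 0.0
0.88 1575 (array([475.6, 310.8]), array([53.8, 25.9]), 10.1) [474.9 310.6  32.2] [210. 318.]
tool shift cm [ 0.09  0.1  20.46] | yaw now -2.975 turn z -0.004 rpy [-3.141 -0.    -2.975]
```

```bash
python3 -m inch '[[0,0,0,0.1,0.1,4,0.16],[0,0,0,0,0,4,0.16],[0,0,0,0,0,4,0.16],[0,0,0,0,0,3.5,0.16],[0,0,0,0,0,3,0.16],[0,0,0,0,0,1.9,0.16],[0,0,0,0,0,0,0.16],[0,0,0,0,0,0,0.16],[0,0,0,0,0,0,1],[0,0,0,0,0,0,1],[0,0,0,0,0,0,1],[0,0,0,0,0,0,1],[0,0,0,0,0,0,1]]'; python3 -m inch '[[0,0,0,0,0,-1,1],[0,0,0,0,0,-3,1],[0,0,0,0,0,-4,1],[0,0,0,0,0,-4,1],[0,0,0,0,0,-4,1],[0,0,0,0,0,-4,1],[0,0,0,0,0,0,1]]'
python3 - <<'E'
from h import *
tomove([514.2,-200.5,210],1.712)
E
```

```text
t: 49.28
eef_pos: [476.2, 310.9, 11.5]
tcp_rot: [3.141, 0.001, -2.973]
ft_force: [-0.2, -0.9, 6.3]
opening: 0.27
grip_force: 30.0
t: 50.15
eef_pos: [476.7, 311.3, 214.1]
tcp_rot: [3.14, 0.005, -2.972]
ft_force: [-0.9, -0.3, -1.1]
opening: 0.27
grip_force: 30.0
tool shift cm [  4.92 -51.08   0.31] | yaw now -2.972 turn z -1.543 rpy [ 3.14   0.005 -2.972]
```

```bash
python3 -m inch '[[0,0,0,0.3,-2,0,1],[0,0,0,0.3,-3.5,0,1],[0,0,0,0.3,-3.5,0,1],[0,0,0,0.3,-3.5,0,1],[0,0,0,0.3,-3.5,0,1],[0,0,0,0.3,-3.5,0,1],[0,0,0,0.3,-3.5,0,1],[0,0,0,0.4,-3.5,0,1],[0,0,0,0.4,-3.5,0,1],[0,0,0,0.4,-3.5,0,1],[0,0,0,0.4,-3.5,0,1],[0,0,0,0.4,-3.5,0,1],[0,0,0,0.4,-3.5,0,1],[0,0,0,0.4,-3.5,0,1],[0,0,0,0,-3.5,0,1]]';  python3 -m inch '[[0,0,0.16,0,0,0,1],[0,0,0.16,0,0,0,1],[0,0,0.16,0,0,0,1],[0,0,0.16,0,0,0,1],[0,0,0.16,0,0,0,1],[0,0,0.16,0,0,0,1],[0,0,0.16,0,0,0,1],[0,0,0.16,0,0,0,1],[0,0,0.16,0,0,0,1],[0,0,0.16,0,0,0,1],[0,0,0,0,0,2,1],[0,0,0,0,0,3,1],[0,0,0,0,0,3,1],[0,0,0,0,0,3,1],[0,0,0,0,0,0,1],[0,0,0,0,0,0,1]]';python3 - <<'E'
from h import *
tomove([514.2,-201,66.8],1.712)
E
```

```text
t: 52.02
eef_pos: [512.1, -201.7, 209.6]
tcp_rot: [3.14, -0.002, -2.973]
ft_force: [0.6, 0.5, -0.8]
opening: 0.273
grip_force: 30.0
t: 54.02
eef_pos: [513.2, -200.5, 101.3]
tcp_rot: [-3.141, 0.0, 1.71]
ft_force: [-0.2, 0.5, -0.2]
opening: 0.276
grip_force: 30.0
tool shift cm [-0.06  0.09  3.45] | yaw now 1.71 turn z -0.002 rpy [-3.141  0.     1.71 ]
```

```bash
python3 -m inch '[[0,0,0,-0.08,0.08,1.2,1],[0,0,0,0,0,1.2,1],[0,0,0,0,0,0.7,1],[0,0,0,0,0,0.35,1],[0,0,0,0,0,0,1],[0,0,0,0,0,0,1]]'; python3 -m inch '[[0,0,0,0,0,0,0.24],[0,0,0,0,0,0,0.24],[0,0,0,0,0,0,0.24],[0,0,0,0,0,0,0.24],[0,0,0,0,0,-2,0.24],[0,0,0,0,0,-3,0.24],[0,0,0,0,0,-4,0.2],[0,0,0,0,0,-4,0.16],[0,0,0,0,0,-2,0.16],[0,0,0,0,0,0,0.16]]'
python3 - <<'E'
from h import *
p=env.read_camera("wrist"); W=cloud(p); save(cv2.resize(p["img"],(480,360)),"w4.png")
for n,a,b in (("A",588,670),("B",539,588),("C",470,537)):
    P=band(W,(a,b),(-260,-120),(76,96)); c=rect(P); print(n,c,"off",c[0][1]+193.2-(c[0][0]-563.7)*.1425)
d=env.read_camera("top"); Wd=cloud(d)
for r in env.trace(p,"pedal_pad")[:4]: print(r["score"],np.nanmedian(W[r["mask"]],0),np.argwhere(r["mask"]).mean(0))
for r in env.trace(d,"pedal_pad")[:4]: print("top",r["score"],np.nanmedian(Wd[r["mask"]],0),np.argwhere(r["mask"]).mean(0))
E
```

```text
t: 54.78
eef_pos: [514.4, -200.7, 66.5]
tcp_rot: [3.142, 0.0, 1.711]
ft_force: [-1.4, 0.4, 3.8]
opening: 0.274
grip_force: 30.0
t: 56.02
eef_pos: [514.8, -201.0, 217.5]
tcp_rot: [3.139, 0.002, 1.711]
ft_force: [0.3, 0.7, 0.3]
opening: 0.424
grip_force: 0.0
A (array([ 613.1, -186.6]), array([26.6, 54.4]), 7.5) off -0.43950000000000156
B (array([ 564., -192.]), array([26.2, 53.8]), 8.0) off 1.157249999999995
C (array([ 514.8, -198.8]), array([25.6, 54.3]), 7.6) off 1.36824999999999
0.94 [ 549.94174229 -381.26935396   43.37402883] [388.51048005 325.71636241]
0.66 [700.99531337  -2.31483171  40.07501811] [  7.93927126 580.79271255]
top 0.79 [ 523.65944542 -526.85202024   44.89802127] [245.43178622 524.0745429 ]
top 0.64 [ 542.69699199 -393.35018864   45.44552201] [237.97462687 469.4238806 ]
top 0.55 [ 380.06123005 -414.0426027    44.73769852] [304.55135135 481.03648649]
```

View pics/w4.png

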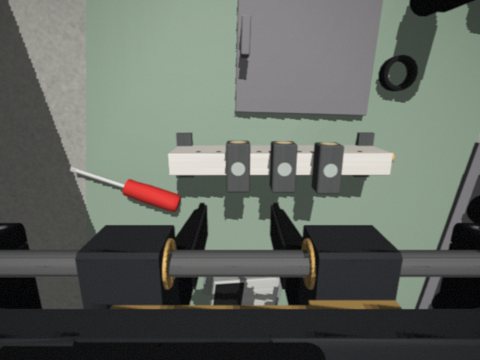

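All three cells are across the rail, centred within 1.5 mm: in the picture at (238,166), (284,166) and (328,167). Now I shut the fingers and look at the treadle.

```bash
python3 -m inch '[[0,0,0,-2.2,0,-1,1],[0,0,0,-2.4,0,-1,1],[0,0,0,-2.4,0,-1,1],[0,0,0,-2.4,0,-1,1],[0,0,0,-2.4,0,-1,1],[0,0,0,-2.4,0,-1,1],[0,0,0,-2.4,0,0,1],[0,0,0,-2.4,0,0,1],[0,0,0,-2.4,0,0,1],[0,0,0,0,0,0,1],[0,0,0,0,0,0,1]]'
python3 - <<'E'
from h import *
p=env.read_camera("wrist"); W=cloud(p); save(p["img"][40:340,140:540],"w5.png")
for r in env.trace(p,"pedal_pad")[:4]: 
    P=W[r["mask"]]; P=P[np.isfinite(P).all(1)]; print(r["score"],np.median(P,0),rect(P),np.argwhere(r["mask"]).mean(0))
P=band(W,(440,640),(-450,-320),(5,13)); print("base",rect(P))
P=band(W,(440,640),(-450,-320),(16,70)); print("pedal",rect(P),P[P[:,0].argmin()],P[P[:,0].argmax()])
I=p["img"].max(2); m=(I<60)&(W[...,2]>30)&(W[...,2]<60)&(abs(W[...,0]-545)<60)&(abs(W[...,1]+388)<45); P=W[cv2.morphologyEx(m.astype(np.uint8),cv2.MORPH_OPEN,np.ones((3,3)))>0]; print("black",rect(P),np.median(P,0))
E
```

```text
t: 57.6
eef_pos: [544.1, -412.1, 275.5]
tcp_rot: [-3.141, -0.001, 1.711]
ft_force: [-0.1, 0.4, 0.6]
opening: 0.004
grip_force: 0.0
0.77 [ 380.0383043  -413.08314068   44.59111602] (array([ 381.4, -413.5]), array([88. , 49.9]), 15.3) [184.12972725 162.19779968]
0.63 [ 505.88328137 -509.19556654   53.06106811] (array([ 509. , -512.8]), array([33.9, 52.6]), 77.9) [287.09229391 272.36290323]
0.56 [ 547.68547774 -388.38551155   44.72286733] (array([ 549.8, -393.3]), array([89.2, 57.9]), 0.8) [183.22539053 324.7592363 ]
base (array([ 524.7, -390.4]), array([172.1,  69.8]), 3.2)
pedal (array([ 521.9, -393.2]), array([166.2,  66.4]), 3.4) [ 440.58428046 -426.74063379   23.12098018] [ 604.12451022 -420.76028098   33.19022271]
black (array([ 527.8, -389.9]), array([36.9, 42.9]), 0.9) [ 527.34256654 -389.44186644   53.12278977]
```

View pics/w5.png

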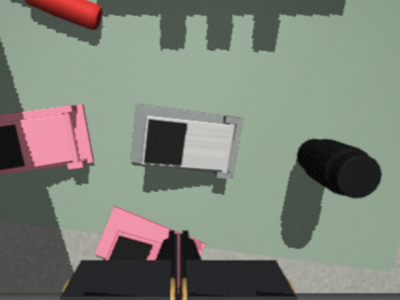

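The grey treadle's pad shows at crop (165,142), i.e. world (528,-390,53). Only the grey one is pressed.

```bash
python3 -c "
from h import *; tomove([526,-390,65])"; python3 -m inch '[[0,0,0,1.2,-0.7,0,1],[0,0,0,1.2,-0.75,0,1],[0,0,0,0,0,4,1],[0,0,0,0,0,4,1],[0,0,0,0,0,4,1],[0,0,0,0,0,4,1],[0,0,0,0,0,4,1],[0,0,0,0,0,0,1],[0,0,0,0,0,0,1]]'; python3 -c "
from h import *; tomove([526,-390,35])"
```

```text
tool shift cm [ 2.41 -1.5  21.12] | yaw now 1.711  rpy [-3.141 -0.     1.711]
t: 58.82
eef_pos: [527.2, -391.2, 78.0]
tcp_rot: [3.14, 0.001, 1.711]
ft_force: [0.1, -0.2, -0.2]
opening: 0.003
grip_force: 0.0
tool shift cm [ 0.14 -0.11  4.3 ] | yaw now 1.711  rpy [3.140e+00 1.000e-03 1.711e+00]
```

```bash
python3 -m inch '[[0,0,0,0,0,1.5,1],[0,0,0,0,0,1.2,1],[0,0,0,0,0,1,1],[0,0,0,0,0,0.5,1],[0,0,0,0,0,0.3,1],[0,0,0,0,0,0,1]]';  python3 -m inch '[[0,0,0,0,0,0.15,1],[0,0,0,0,0,0,1]]'; python3 -m inch '[[0,0,0,0,0,0.15,1],[0,0,0,0,0,0,1]]'
```

```text
t: 59.58
eef_pos: [525.7, -391.0, 32.1]
tcp_rot: [-3.14, -0.0, 1.711]
ft_force: [-9.6, 1.9, 14.4]
opening: 0.002
grip_force: 7.3
t: 59.82
eef_pos: [525.7, -391.1, 31.7]
tcp_rot: [-3.14, -0.0, 1.711]
ft_force: [-11.7, 3.4, 25.5]
opening: 0.004
grip_force: 12.7
t: 60.08
eef_pos: [525.7, -391.1, 31.3]
tcp_rot: [-3.141, 0.0, 1.711]
ft_force: [-14.6, 6.7, 36.0]
opening: 0.0
grip_force: 18.0
```

The force climbs steeply with no further travel, so the pedal is at its stop. I hold, then release.

```bash
python3 -m inch '[[0,0,0,0,0,0,1],[0,0,0,0,0,0,1],[0,0,0,0,0,0,1],[0,0,0,0,0,-1,1],[0,0,0,0,0,-2,1],[0,0,0,0,0,-4,1],[0,0,0,0,0,-4,1],[0,0,0,0,0,-4,0.16],[0,0,0,0,0,-4,0.16],[0,0,0,2,0,0,0.16],[0,0,0,4,0,0,0.16],[0,0,0,4,0,0,0.16],[0,0,0,4,0,0,0.16],[0,0,0,4,0,0,0.16],[0,0,0,2,0,0,0.16],[0,0,0,0,0,0,0.24],[0,0,0,0,0,0,0.24]]'
python3 - <<'E'
from h import *
p=env.read_camera("wrist"); W=cloud(p)
for n,a,b in (("A",588,670),("B",539,588),("C",470,537)):
    P=band(W,(a,b),(-260,-120),(76,96)); c=rect(P); print(n,c,"off",c[0][1]+193.2-(c[0][0]-563.7)*.1425)
for c in ([514.8,-199.5,66],[613.1,-186.6,66]): tomove(c,1.712)
P=band(W,(400,680),(-160,90),(7,16)); print("lid",rect(P))
E
```

```text
t: 62.2
eef_pos: [498.9, -193.7, 218.1]
tcp_rot: [-3.142, 0.0, 1.711]
ft_force: [-0.0, -1.6, -0.1]
opening: 0.383
grip_force: 0.0
A (array([ 612.9, -186.3]), array([26.5, 53.8]), 8.1) off -0.1110000000000122
B (array([ 564., -192.]), array([26.3, 54.2]), 8.0) off 1.157249999999995
C (array([ 514.9, -198.2]), array([25.3, 53.6]), 8.2) off 1.9540000000000095
tool shift cm [-0.78  1.51 15.21] | yaw now 1.71 turn z -0.002 rpy [-3.141  0.     1.71 ]
tool shift cm [-0.86 11.42 15.21] | yaw now 1.71 turn z -0.002 rpy [-3.141  0.     1.71 ]
lid (array([589.1, -80.8]), array([185. , 175.4]), 6.5)
```

```bash
python3 -m inch '[[0,0,0,-0.7,1.5,0,0.24],[0,0,0,0,0,0,0.24],[0,0,0,0,0,4,0.24],[0,0,0,0,0,4,0.24],[0,0,0,0,0,4,0.24],[0,0,0,0,0,2,0.24],[0,0,0,0,0,1.2,0.24],[0,0,0,0,0,0,0.24],[0,0,0,0,0,0,1],[0,0,0,0,0,0,1],[0,0,0,0,0,0,1],[0,0,0,0,0,0,1]]'; python3 -m inch '[[0,0,0,0,0,-1,1],[0,0,0,0,0,-3,1],[0,0,0,0,0,-4,1],[0,0,0,0,0,-4,1],[0,0,0,0,0,-3,1],[0,0,0,0,0,0,1]]'; python3 -c "
from h import *; tomove([475.8,310.7,210],.115)"
```

```text
t: 63.75
eef_pos: [514.8, -198.0, 67.2]
tcp_rot: [3.141, 0.001, 1.711]
ft_force: [-1.2, -0.8, 7.0]
opening: 0.269
grip_force: 30.0
t: 64.5
eef_pos: [515.1, -198.0, 218.8]
tcp_rot: [3.138, 0.003, 1.711]
ft_force: [0.2, -0.8, -0.4]
opening: 0.275
grip_force: 30.0
tool shift cm [50.92  3.21  0.76] | yaw now 1.711 turn z -1.546 rpy [3.138e+00 3.000e-03 1.711e+00]
```

```bash
python3 -m inch '[[0,0,0,2,0.1,0,1],[0,0,0,3.5,0.2,0,1],[0,0,0,3.5,0.2,0,1],[0,0,0,3.5,0.2,0,1],[0,0,0,3.5,0.2,0,1],[0,0,0,3.5,0.2,0,1],[0,0,0,3.5,0.2,0,1],[0,0,0,3.5,0.2,0,1],[0,0,0,3.5,0.2,0,1],[0,0,0,3.5,0.2,0,1],[0,0,0,3.5,0.3,0,1],[0,0,0,3.5,0.3,0,1],[0,0,0,3.5,0.3,0,1],[0,0,0,3.5,0.3,0,1],[0,0,0,3.4,0.3,0,1],[0,0,0,0,0,0,1]]'; python3 -m inch '[[0,0,-0.155,0,0,0,1],[0,0,-0.155,0,0,0,1],[0,0,-0.155,0,0,0,1],[0,0,-0.155,0,0,0,1],[0,0,-0.155,0,0,0,1],[0,0,-0.155,0,0,0,1],[0,0,-0.155,0,0,0,1],[0,0,-0.155,0,0,0,1],[0,0,-0.155,0,0,0,1],[0,0,-0.155,0,0,0,1],[0,0,0,0,0,2,1],[0,0,0,0,0,3,1],[0,0,0,0,0,3,1],[0,0,0,0,0,3,1],[0,0,0,0,0,0,1],[0,0,0,0,0,0,1]]'; python3 -c "
from h import *; tomove([475.8,310.7,12.2],.115)"
```

```text
t: 66.5
eef_pos: [475.4, 313.0, 214.8]
tcp_rot: [-3.139, 0.001, 1.714]
ft_force: [0.3, -0.5, -1.6]
opening: 0.273
grip_force: 30.0
t: 68.5
eef_pos: [477.1, 310.9, 106.9]
tcp_rot: [-3.142, 0.0, -3.023]
ft_force: [-0.1, -0.5, -0.7]
opening: 0.269
grip_force: 30.0
tool shift cm [ 0.14 -0.    9.47] | yaw now -3.023 turn z 0.004 rpy [-3.142  0.    -3.023]
```

```bash
python3 -m inch '[[0,0,0,0.1,0,3,1],[0,0,0,0,0,3,1],[0,0,0,0,0,2,1],[0,0,0,0,0,0.8,1],[0,0,0,0,0,0.5,1],[0,0,0,0,0,0,1],[0,0,0,0,0,0,1]]'; python3 -m inch '[[0,0,0,0,0,0,0.16],[0,0,0,0,0,0,0.16],[0,0,0,0,0,0,0.16],[0,0,0,0,0,0,0.16],[0,0,0,0,0,-2,0.16],[0,0,0,0,0,-4,0.16],[0,0,0,0,0,-4,0.16],[0,0,0,0,0,-4,0.16],[0,0,0,0,0,-4,0.16],[0,0,0,0,0,-2,0.24],[0,0,0,0,0,0,0.24]]'; python3 -c "
from h import *; tomove([564,-192.5,210],1.712)"
```

```text
t: 69.38
eef_pos: [476.4, 311.0, 14.0]
tcp_rot: [3.141, 0.001, -3.022]
ft_force: [0.2, -0.2, -0.2]
opening: 0.271
grip_force: 30.0
t: 70.75
eef_pos: [476.5, 311.1, 214.5]
tcp_rot: [3.141, 0.003, -3.022]
ft_force: [0.0, -1.1, -0.0]
opening: 0.382
grip_force: 0.0
tool shift cm [ -2.7  -51.04   0.41] | yaw now -3.022 turn z 1.549 rpy [ 3.141e+00  3.000e-03 -3.022e+00]
```

```bash
python3 -m inch '[[0,0,0,-0.1,-2,0,0.24],[0,0,0,-0.2,-3.5,0,0.24],[0,0,0,-0.2,-3.5,0,0.24],[0,0,0,-0.2,-3.5,0,0.24],[0,0,0,-0.2,-3.5,0,0.24],[0,0,0,-0.2,-3.5,0,0.24],[0,0,0,-0.2,-3.5,0,0.24],[0,0,0,-0.2,-3.5,0,0.24],[0,0,0,-0.2,-3.5,0,0.24],[0,0,0,-0.2,-3.5,0,0.24],[0,0,0,-0.2,-3.5,0,0.24],[0,0,0,-0.2,-3.5,0,0.24],[0,0,0,-0.2,-3.5,0,0.24],[0,0,0,-0.2,-3.5,0,0.24],[0,0,0,-0.2,-3.5,0,0.24],[0,0,0,0,0,0,0.24]]';  python3 -m inch '[[0,0,0.155,0,0,0,0.24],[0,0,0.155,0,0,0,0.24],[0,0,0.155,0,0,0,0.24],[0,0,0.155,0,0,0,0.24],[0,0,0.155,0,0,0,0.24],[0,0,0.155,0,0,0,0.24],[0,0,0.155,0,0,0,0.24],[0,0,0.155,0,0,0,0.24],[0,0,0.155,0,0,0,0.24],[0,0,0.155,0,0,0,0.24],[0,0,0,0,0,2,0.24],[0,0,0,0,0,4,0.24],[0,0,0,0,0,0,0.24],[0,0,0,0,0,0,0.24]]';python3 -c "
from h import *; tomove([564,-192.5,66],1.712)"
```

```text
t: 72.75
eef_pos: [564.6, -194.6, 211.6]
tcp_rot: [3.141, -0.002, -3.025]
ft_force: [0.8, -0.6, 0.5]
opening: 0.379
grip_force: 0.0
t: 74.5
eef_pos: [565.6, -192.0, 154.1]
tcp_rot: [3.141, 0.0, 1.711]
ft_force: [0.3, -0.6, 0.8]
opening: 0.381
grip_force: 0.0
tool shift cm [-0.02 -0.17  8.81] | yaw now 1.711 turn z -0.001 rpy [3.141 0.    1.711]
```

```bash
python3 -m inch '[[0,0,0,0,-0.17,3,0.24],[0,0,0,0,0,3,0.24],[0,0,0,0,0,2,0.24],[0,0,0,0,0,0.7,0.24],[0,0,0,0,0,0,0.24],[0,0,0,0,0,0,1],[0,0,0,0,0,0,1],[0,0,0,0,0,0,1],[0,0,0,0,0,0,1]]'; python3 -m inch '[[0,0,0,0,0,-1,1],[0,0,0,0,0,-3,1],[0,0,0,0,0,-4,1],[0,0,0,0,0,-4,1],[0,0,0,0,0,-3,1],[0,0,0,0,0,0,1]]'; python3 -c "
from h import *; tomove([483.7,244.2,210],.115)"
```

```text
t: 75.62
eef_pos: [564.3, -192.5, 67.3]
tcp_rot: [3.14, 0.001, 1.711]
ft_force: [-1.5, 0.5, 5.9]
opening: 0.27
grip_force: 30.0
t: 76.38
eef_pos: [564.5, -192.5, 218.9]
tcp_rot: [3.138, 0.003, 1.711]
ft_force: [0.9, -0.2, -0.8]
opening: 0.273
grip_force: 30.0
tool shift cm [44.37 -1.9   0.78] | yaw now 1.711 turn z -1.546 rpy [3.138e+00 3.000e-03 1.711e+00]
```

```bash
python3 -m inch '[[0,0,0,2,-0.1,0,1],[0,0,0,3.5,-0.1,0,1],[0,0,0,3.5,-0.1,0,1],[0,0,0,3.5,-0.1,0,1],[0,0,0,3.5,-0.1,0,1],[0,0,0,3.5,-0.2,0,1],[0,0,0,3.5,-0.2,0,1],[0,0,0,3.5,-0.2,0,1],[0,0,0,3.5,-0.2,0,1],[0,0,0,3.5,-0.2,0,1],[0,0,0,3.5,-0.2,0,1],[0,0,0,3.5,-0.2,0,1],[0,0,0,3.5,-0.1,0,1],[0,0,0,0.3,0,0,1],[0,0,0,0,0,0,1]]'; python3 -m inch '[[0,0,-0.155,0,0,0,1],[0,0,-0.155,0,0,0,1],[0,0,-0.155,0,0,0,1],[0,0,-0.155,0,0,0,1],[0,0,-0.155,0,0,0,1],[0,0,-0.155,0,0,0,1],[0,0,-0.155,0,0,0,1],[0,0,-0.155,0,0,0,1],[0,0,-0.155,0,0,0,1],[0,0,-0.155,0,0,0,1],[0,0,0,0,0,2,1],[0,0,0,0,0,3,1],[0,0,0,0,0,3,1],[0,0,0,0,0,3,1],[0,0,0,0,0,0,1],[0,0,0,0,0,0,1]]'; python3 -c "
from h import *; tomove([483.7,244.2,12.4],.115)"
```

```text
t: 78.25
eef_pos: [481.5, 243.5, 215.5]
tcp_rot: [-3.14, 0.001, 1.712]
ft_force: [0.5, -0.4, -0.5]
opening: 0.274
grip_force: 30.0
t: 80.25
eef_pos: [482.7, 243.2, 107.1]
tcp_rot: [3.142, 0.001, -3.023]
ft_force: [-0.4, -0.5, -0.3]
opening: 0.267
grip_force: 30.0
tool shift cm [-0.1   0.09  9.47] | yaw now -3.023 turn z 0.004 rpy [ 3.142e+00  1.000e-03 -3.023e+00]
```

```bash
python3 -m inch '[[0,0,0,-0.1,0.1,3,1],[0,0,0,0,0,3,1],[0,0,0,0,0,2,1],[0,0,0,0,0,0.9,1],[0,0,0,0,0,0.5,1],[0,0,0,0,0,0,1],[0,0,0,0,0,0,1]]'; python3 -m inch '[[0,0,0,0,0,0,0.16],[0,0,0,0,0,0,0.16],[0,0,0,0,0,0,0.16],[0,0,0,0,0,0,0.16],[0,0,0,0,0,-2,0.16],[0,0,0,0,0,-4,0.16],[0,0,0,0,0,-4,0.16],[0,0,0,0,0,-4,0.16],[0,0,0,0,0,-4,0.16],[0,0,0,0,0,-2,0.24],[0,0,0,0,0,0,0.24]]'; python3 -c "
from h import *; tomove([613,-186.5,210],1.712)"
```

```text
t: 81.12
eef_pos: [483.4, 244.8, 12.9]
tcp_rot: [3.141, 0.001, -3.022]
ft_force: [0.0, 0.8, -1.4]
opening: 0.275
grip_force: 30.0
t: 82.5
eef_pos: [483.5, 244.9, 213.4]
tcp_rot: [3.141, 0.003, -3.022]
ft_force: [0.9, -0.1, 0.1]
opening: 0.382
grip_force: 0.0
tool shift cm [ -7.73 -44.37   0.34] | yaw now -3.022 turn z 1.549 rpy [ 3.141e+00  3.000e-03 -3.022e+00]
```

```bash
python3 -m inch '[[0,0,0,-0.4,-2.4,0,0.24],[0,0,0,-0.6,-3.5,0,0.24],[0,0,0,-0.6,-3.5,0,0.24],[0,0,0,-0.6,-3.5,0,0.24],[0,0,0,-0.6,-3.5,0,0.24],[0,0,0,-0.6,-3.5,0,0.24],[0,0,0,-0.6,-3.5,0,0.24],[0,0,0,-0.6,-3.5,0,0.24],[0,0,0,-0.6,-3.5,0,0.24],[0,0,0,-0.6,-3.5,0,0.24],[0,0,0,-0.6,-3.5,0,0.24],[0,0,0,-0.7,-3.5,0,0.24],[0,0,0,-0.7,-3.5,0,0.24],[0,0,0,0,0,0,0.24]]';  python3 -m inch '[[0,0,0.155,0,0,0,0.24],[0,0,0.155,0,0,0,0.24],[0,0,0.155,0,0,0,0.24],[0,0,0.155,0,0,0,0.24],[0,0,0.155,0,0,0,0.24],[0,0,0.155,0,0,0,0.24],[0,0,0.155,0,0,0,0.24],[0,0,0.155,0,0,0,0.24],[0,0,0.155,0,0,0,0.24],[0,0,0.155,0,0,0,0.24],[0,0,0,0,0,2,0.24],[0,0,0,0,0,4,0.24],[0,0,0,0,0,0,0.24],[0,0,0,0,0,0,0.24]]';python3 -c "
from h import *; tomove([613,-186.5,66],1.712)"
```

```text
t: 84.25
eef_pos: [613.2, -188.7, 210.1]
tcp_rot: [3.141, -0.002, -3.025]
ft_force: [-0.7, 0.6, 0.9]
opening: 0.379
grip_force: 0.0
t: 86.0
eef_pos: [613.7, -186.6, 153.1]
tcp_rot: [3.141, 0.0, 1.711]
ft_force: [-0.6, -1.6, 0.1]
opening: 0.377
grip_force: 0.0
tool shift cm [ 0.02 -0.07  8.71] | yaw now 1.711 turn z -0.001 rpy [3.141 0.    1.711]
```

```bash
python3 -m inch '[[0,0,0,0,-0.07,3,0.24],[0,0,0,0,0,3,0.24],[0,0,0,0,0,2,0.24],[0,0,0,0,0,0.6,0.24],[0,0,0,0,0,0,0.24],[0,0,0,0,0,0,1],[0,0,0,0,0,0,1],[0,0,0,0,0,0,1],[0,0,0,0,0,0,1]]'; python3 -m inch '[[0,0,0,0,0,-1,1],[0,0,0,0,0,-3,1],[0,0,0,0,0,-4,1],[0,0,0,0,0,-4,1],[0,0,0,0,0,-3,1],[0,0,0,0,0,0,1]]'; python3 -c "
from h import *; tomove([545,247.7,210],.115)"
```

```text
t: 87.12
eef_pos: [613.2, -187.1, 67.4]
tcp_rot: [3.14, 0.001, 1.711]
ft_force: [-0.5, -0.4, 7.0]
opening: 0.271
grip_force: 30.0
t: 87.88
eef_pos: [613.3, -187.2, 218.9]
tcp_rot: [3.138, 0.002, 1.711]
ft_force: [0.1, -0.6, -1.6]
opening: 0.272
grip_force: 30.0
tool shift cm [44.02 -0.69  0.79] | yaw now 1.711 turn z -1.546 rpy [3.138e+00 2.000e-03 1.711e+00]
```

```bash
python3 -m inch '[[0,0,0,2,0,0,1],[0,0,0,3.5,0,0,1],[0,0,0,3.5,0,0,1],[0,0,0,3.5,0,0,1],[0,0,0,3.5,0,0,1],[0,0,0,3.5,0,0,1],[0,0,0,3.5,0,0,1],[0,0,0,3.5,0,0,1],[0,0,0,3.5,0,0,1],[0,0,0,3.5,0,0,1],[0,0,0,3.5,0,0,1],[0,0,0,3.5,-0.1,0,1],[0,0,0,3.5,-0.1,0,1],[0,0,0,0,0,0,1],[0,0,0,0,0,0,1]]'; python3 -m inch '[[0,0,-0.155,0,0,0,1],[0,0,-0.155,0,0,0,1],[0,0,-0.155,0,0,0,1],[0,0,-0.155,0,0,0,1],[0,0,-0.155,0,0,0,1],[0,0,-0.155,0,0,0,1],[0,0,-0.155,0,0,0,1],[0,0,-0.155,0,0,0,1],[0,0,-0.155,0,0,0,1],[0,0,-0.155,0,0,0,1],[0,0,0,0,0,2,1],[0,0,0,0,0,3,1],[0,0,0,0,0,3,1],[0,0,0,0,0,3,1],[0,0,0,0,0,0,1],[0,0,0,0,0,0,1]]'; python3 -c "
from h import *; tomove([547,247.7,12.4],.115)"
```

```text
t: 89.75
eef_pos: [548.5, 248.4, 215.3]
tcp_rot: [-3.14, 0.001, 1.711]
ft_force: [0.2, -1.1, -1.4]
opening: 0.272
grip_force: 30.0
t: 91.75
eef_pos: [549.8, 248.1, 107.2]
tcp_rot: [3.142, 0.001, -3.023]
ft_force: [0.0, -0.1, -0.1]
opening: 0.274
grip_force: 30.0
tool shift cm [ 0.29 -0.    9.48] | yaw now -3.023 turn z 0.003 rpy [ 3.142e+00  1.000e-03 -3.023e+00]
```

```bash
python3 -m inch '[[0,0,0,0.3,0,3,1],[0,0,0,0,0,3,1],[0,0,0,0,0,2,1],[0,0,0,0,0,0.9,1],[0,0,0,0,0,0.5,1],[0,0,0,0,0,0,1],[0,0,0,0,0,0,1]]'; python3 -m inch '[[0,0,0,0,0,0,0.16],[0,0,0,0,0,0,0.16],[0,0,0,0,0,0,0.16],[0,0,0,0,0,0,0.16],[0,0,0,0,0,-2,0.16],[0,0,0,0,0,-4,0.16],[0,0,0,0,0,-4,0.16],[0,0,0,0,0,-4,0.16],[0,0,0,0,0,-4,-1],[0,0,0,0,0,-4,-1],[0,0,0,0,0,-4,-1],[0,0,0,0,0,-4,-1],[0,0,0,0,0,0,-1],[0,0,0,0,0,0,-1]]'
python3 - <<'E'
from h import *
p=env.read_camera("wrist"); W=cloud(p)
for r in env.trace(p,"cell0")[:5]:
    m=r["mask"]; P=W[m]; P=P[np.isfinite(P).all(1)]; T=P[P[:,2]>26]; print(round(r["score"],2),m.sum(),rect(T),np.median(T,0).round(1))
P=band(W,(400,640),(150,400),(46,58)); print("rim",rect(P))
d=env.read_camera("side"); W=cloud(d)
P=band(W,(380,680),(-130,70),(6,16)); print("lid side",rect(P),np.median(P,0))
P=band(W,(380,680),(-130,70),(28,60)); print("tab",rect(P),np.median(P,0))
tomove([530,-70,320],1.679)
E
```

```text
t: 92.62
eef_pos: [546.7, 248.2, 13.0]
tcp_rot: [3.141, 0.001, -3.022]
ft_force: [-0.9, 0.2, -1.4]
opening: 0.271
grip_force: 30.0
t: 94.38
eef_pos: [545.9, 248.0, 311.4]
tcp_rot: [-3.141, -0.001, -3.022]
ft_force: [0.1, 0.5, 0.8]
opening: 0.971
grip_force: 0.0
0.77 1192 (array([478.3, 312.9]), array([52.3, 26.3]), 6.9) [477.6 312.4  32.1]
0.73 1104 (array([484.6, 246.2]), array([53.4, 25.2]), 7.4) [483.8 246.3  32.2]
0.71 1043 (array([547.4, 249.7]), array([53.7, 25.2]), 7.1) [546.5 249.6  32.1]
rim (array([511.2, 280.2]), array([160.4, 160.4]), 6.7)
lid side (array([577.8, -50.7]), array([169. , 170.4]), 6.5) [580.28329268 -38.76316058  12.12579748]
tab (array([504.1, -60.2]), array([10.1, 43.2]), 5.5) [502.27915372 -55.07423842  39.94147604]
tool shift cm [  5.37 -31.38  -0.87] | yaw now -3.022 turn z -1.560 rpy [-3.141e+00 -2.000e-03 -3.022e+00]
```

All three cells lie flat in the tub. The lid was knocked and is now at about (578,-51). I'll move there and measure its tab.

```bash
python3 -m inch '[[0,0,0,0.8,-3.2,0,-1],[0,0,0,0.8,-3.2,0,-1],[0,0,0,0.8,-3.2,0,-1],[0,0,0,0.8,-3.2,0,-1],[0,0,0,0.8,-3.3,0,-1],[0,0,0,0.8,-3.3,0,-1],[0,0,0,0.8,-3.3,0,-1],[0,0,0,0.8,-3.3,0,-1],[0,0,0,0.8,-3.3,0,-1],[0,0,0,0.8,-3.3,0,-1]]';  python3 -m inch '[[0,0,0.158,0,0,0,-1],[0,0,0.158,0,0,0,-1],[0,0,0.158,0,0,0,-1],[0,0,0.158,0,0,0,-1],[0,0,0.158,0,0,0,-1],[0,0,0.158,0,0,0,-1],[0,0,0.158,0,0,0,-1],[0,0,0.158,0,0,0,-1],[0,0,0.158,0,0,0,-1],[0,0,0.158,0,0,0,-1],[0,0,0,0,0,0,-1],[0,0,0,0,0,0,-1]]';python3 - <<'E'
from h import *
p=env.read_camera("wrist"); W=cloud(p)
P=band(W,(380,680),(-145,70),(6,16)); print("lid",rect(P),np.median(P,0))
P=band(W,(380,680),(-130,70),(28,60)); print("tab",rect(P),np.median(P,0))
tomove([504,-59.5,70],1.684)
E
```

```text
t: 95.78
eef_pos: [505.3, -86.1, 311.5]
tcp_rot: [3.141, -0.001, -3.022]
ft_force: [0.3, -0.3, 1.1]
opening: 0.999
grip_force: 0.0
t: 97.28
eef_pos: [505.6, -85.1, 311.9]
tcp_rot: [-3.141, -0.0, 1.684]
ft_force: [0.2, 0.8, -0.2]
opening: 1.003
grip_force: 0.0
lid (array([526.9, -47.5]), array([194.4, 302.2]), 86.1) [578.0392407  -43.9846324   12.21267898]
tab (array([503.8, -59.6]), array([ 9.2, 40. ]), 6.5) [503.75730155 -58.99723561  42.00336799]
tool shift cm [ 2.56  0.14 24.21] | yaw now 1.684 turn z -0.000 rpy [-3.141 -0.     1.684]
```

```bash
python3 -m inch '[[0,0,0,2.55,0.1,0,-1],[0,0,0,0,0,4,-1],[0,0,0,0,0,4,-1],[0,0,0,0,0,4,-1],[0,0,0,0,0,4,-1],[0,0,0,0,0,4,-1],[0,0,0,0,0,4,-1],[0,0,0,0,0,2.5,-1],[0,0,0,0,0,0,-1],[0,0,0,0,0,0,-1]]'; python3 -c "
from h import *; tomove([503.8,-59.6,17],1.684)"
```

```text
t: 98.58
eef_pos: [504.3, -59.8, 48.1]
tcp_rot: [3.141, 0.0, 1.682]
ft_force: [1.2, 0.2, 0.6]
opening: 1.003
grip_force: 0.0
tool shift cm [ 0.03 -0.05  3.11] | yaw now 1.682 turn z -0.002 rpy [3.141 0.    1.682]
```

```bash
python3 -m inch '[[0,0,0,0,-0.05,1.5,-1],[0,0,0,0,0,1.2,-1],[0,0,0,0,0,0.3,-1],[0,0,0,0,0,0,-1],[0,0,0,0,0,0,1],[0,0,0,0,0,0,1],[0,0,0,0,0,0,1],[0,0,0,0,0,0,1],[0,0,0,0,0,0,1],[0,0,0,0,0,0,1],[0,0,0,0,0,0,1],[0,0,0,0,0,0,1],[0,0,0,0,0,0,1],[0,0,0,0,0,0,1],[0,0,0,0,0,0,1],[0,0,0,0,0,0,1]]'; python3 -m inch '[[0,0,0,0,0,-1,1],[0,0,0,0,0,-2,1],[0,0,0,0,0,-3,1],[0,0,0,0,0,-3,1],[0,0,0,0,0,-3,1],[0,0,0,0,0,-3,1],[0,0,0,0,0,-1,1],[0,0,0,0,0,-1,1],[0,0,0,0,0,-1,1],[0,0,0,0,0,0,1]]'
python3 - <<'E'
from h import *
d=env.read_camera("side"); W=cloud(d)
P=band(W,(430,720),(-150,70),(150,215)); P=P[(P[:,2]<np.median(P[:,2])+8)]; print("lid",rect(P),np.median(P,0))
A=np.c_[P[:,:2],np.ones(len(P))]; print("tilt",np.linalg.lstsq(A,P[:,2],rcond=None)[0])
c=np.array([511.5,280]); t=c-74*np.array([np.cos(.115),np.sin(.115)]); print(t); tomove([*t,180],1.686)
E
```

```text
t: 100.58
eef_pos: [503.3, -59.7, 17.3]
tcp_rot: [-3.142, 0.0, 1.681]
ft_force: [0.0, -0.0, 0.4]
opening: 0.103
grip_force: 30.0
t: 101.82
eef_pos: [503.5, -59.8, 197.4]
tcp_rot: [3.141, 0.0, 1.681]
ft_force: [-0.3, 0.3, -2.6]
opening: 0.106
grip_force: 30.0
lid (array([578.5, -52.1]), array([169.7, 175.2]), 6.3) [583.0482647  -36.38484872 192.39340664]
tilt [-9.47250870e-04 -2.57241849e-03  1.92820232e+02]
[437.98878596 271.50874506]
tool shift cm [33.64 -2.85  1.71] | yaw now 1.681 turn z -0.005 rpy [-3.141 -0.     1.681]
```

```bash
python3 -m inch '[[0,0,0,2,-0.2,0,1],[0,0,-0.005,3,-0.3,0,1],[0,0,0,3,-0.3,0,1],[0,0,0,3,-0.3,0,1],[0,0,0,3,-0.3,0,1],[0,0,0,3,-0.3,0,1],[0,0,0,3,-0.3,0,1],[0,0,0,3,-0.2,0,1],[0,0,0,3,-0.2,0,1],[0,0,0,3,-0.2,0,1],[0,0,0,3,-0.2,0,1],[0,0,0,1.6,0,0,1],[0,0,0,0,0,3,1],[0,0,0,0,0,3,1],[0,0,0,0,0,3,1],[0,0,0,0,0,2,1],[0,0,0,0,0,0,1],[0,0,0,0,0,0,1]]'
python3 - <<'E'
from h import *
print(env.state()["opening"])
tomove([438,271.5,61.5],1.686)
p=env.read_camera("side"); W=cloud(p); tz=env.state()["eef_pos"][2]
P=band(W,(400,650),(150,400),(tz-12,tz+4)); print("lid",rect(P),np.median(P,0))
p=env.read_camera("top"); W=cloud(p)
P=band(W,(400,650),(150,400),(tz-12,tz+4)); print("lid",rect(P),np.median(P,0))
E
```

```text
t: 104.12
eef_pos: [437.4, 271.1, 87.9]
tcp_rot: [3.141, -0.0, 1.686]
ft_force: [0.4, 0.6, -0.6]
opening: 0.103
grip_force: 30.0
0.10303831868595927
tool shift cm [0.04 0.06 2.64] | yaw now 1.686 turn z -0.000 rpy [ 3.141 -0.     1.686]
lid (array([512.2, 278.8]), array([168.8, 170.6]), 6.5) [518.4916392  303.40688642  82.44015774]
lid (array([510.1, 278.5]), array([168.5, 168.9]), 6.8) [543.798328   243.8052867   82.14077271]
```

```bash
python3 -m inch '[[0,0,0,0.04,0.04,1,1],[0,0,0,0,0,0.7,1],[0,0,0,0,0,0.5,1],[0,0,0,0,0,0.4,1],[0,0,0,0,0,0,1],[0,0,0,0,0,0,1]]'; python3 -c "
from h import *; tomove([438,271.5,61],1.686)"
```

```text
t: 104.98
eef_pos: [437.6, 271.4, 61.2]
tcp_rot: [3.142, 0.0, 1.686]
ft_force: [-0.1, 0.8, -1.8]
opening: 0.101
grip_force: 30.0
tool shift cm [0.01 0.04 0.02] | yaw now 1.686 turn z -0.000 rpy [3.142 0.    1.686]
```

```bash
python3 -m inch '[[0,0,0,0,0,0.12,1],[0,0,0,0,0,0,1],[0,0,0,0,0,0,0],[0,0,0,0,0,0,0],[0,0,0,0,0,0,0],[0,0,0,0,0,0,0],[0,0,0,0,0,0,0],[0,0,0,0,0,-2,0],[0,0,0,0,0,-3,0],[0,0,0,0,0,-4,0],[0,0,0,0,0,-4,0],[0,0,0,0,0,-4,0],[0,0,0,0,0,-4,0],[0,0,0,-4,0,-4,0],[0,0,0,-4,0,0,0],[0,0,0,-4,0,0,0],[0,0,0,-4,0,0,0],[0,0,0,0,0,0,0],[0,0,0,0,0,0,0]]'
python3 - <<'E'
from h import *
for n in ("wrist","top","side"):
    p=env.read_camera(n); W=cloud(p)
    P=band(W,(400,650),(150,400),(50,60)); print(n,"lid",rect(P),np.median(P,0)); A=np.c_[P[:,:2]-[511,280],np.ones(len(P))]; print("tilt",np.linalg.lstsq(A,P[:,2],rcond=None)[0])
    P=band(W,(400,500),(150,400),(70,100)); print("tab",rect(P),P[:,2].max())
    save(p["img"],n+"f.png")
E
```

```text
t: 107.35
eef_pos: [455.9, 112.7, 310.1]
tcp_rot: [3.142, -0.0, 1.685]
ft_force: [-0.3, 0.7, 0.9]
opening: 0.503
grip_force: 0.0
wrist lid (array([514.1, 258.2]), array([167.8, 122.1]), 6.6) [515.61761966 260.63880629  56.23465919]
tilt [4.74821905e-04 4.90463761e-04 5.62479943e+01]
tab (array([438.3, 271.3]), array([ 8.8, 39.9]), 6.3) 88.15225018027513
top lid (array([508.7, 288. ]), array([169.2, 146.8]), 5.7) [512.76111303 331.5583156   55.12669789]
tilt [-7.06610662e-04 -1.65880810e-04  5.51965065e+01]Traceback (most recent call last):
  File "<stdin>", line 5, in <module>
    return umr_maximum(a, axis, None, out, keepdims, initial, where)
ValueError: zero-size array to reduction operation maximum which has no identity
```

The lid plane is level at 56.2 mm, the same as at the start, so it is seated. One last look before handing in.

```bash
python3 -c "
from h import *
p=env.read_camera('side'); save(p['img'],'sf.png')"
```

```text
(no output)
```

View pics/sf.png

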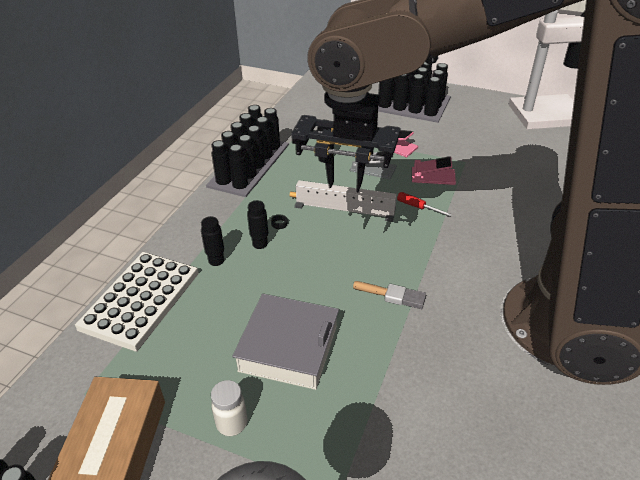

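The lid sits flat on the tub at (288,335). The rail is empty, the jar, brush, barrels, eyecup and screwdriver are where they started, and the robot touches nothing.

```bash
python3 -c "
from cell import env
print(env.job_done())"
```

```text
the job is handed in; nothing more can be done
None
```

The job is handed in: I tipped the lid off by its tab, laid the three cells centred across the rail, pressed the grey treadle to its stop, put the cells back flat in the tub and reseated the lid level. No verdict came back.

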